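# Set the bandsaw guide gap with a gauge

## Robot

A 6-joint arm with a two-finger parallel gripper is mounted at the origin on the work surface. World frame = base frame: x ahead of the robot, y to its left, z up, the work surface at z = 0. Lengths are in m, angles in rad, forces in N, time in s.
With the tool pointing down it reaches from about 0.35 to 0.975 m from the base axis. Payload 4.9 kg.
Tool frame: the origin (TCP) lies at the very end of the fingers, on their centre line; the grasp point (between the pads) lies 19 mm behind it; x points along the fingers, y is the direction in which the jaws open and shut, and the axes are right-handed (so a half turn about x gives the same grasp; the last joint's range is limited). The gripper opens to 85 mm and grips with 20 to 120 N. Pads are 22 mm wide; open, the fingers measure 114 mm over their backs; the gripper's body (76 mm by 85 mm) begins 54 mm behind the grasp point. The pads swing forward as they close: fully open they stand 13 mm farther back than shut.
Start: joints at [-1.335, 0.053, 1.613, -0, 1.476, -0.119], TCP at [0.217, -0.586, 0.231] pointing down, gripper open.
Joint ranges: [-3.01, 3.01], [-1.01, 2.22], [0.06, 2.58], [-1.02, 4.17], [0.09, 2.62], [-3.14, 3.14]. Speed limits (rad/s): [2.57, 2.57, 3.14, 3.14, 3.14, 3.14].

## Interface

Orientations are given as a rotation vector (axis times angle).
In Python, from station import ctrl, get_image, calibration, finish_job, search_frame, cut_out, mark_of gives the robot as it stands. The module is installed in compiled form; this text tells all that it offers.
- The arm moves only by the tool arm_command, never from a script. Its argument "plan" is a list that holds one entry, the list of rows, each a list of 7 numbers: the shift along the tool's x, y, z in m, then the turn, a rotation vector about the tool's x, y, z in degrees, then the finger opening in m, from 0 to 0.0854. A call has 1 to 20 rows; each row shifts and turns the pose as measured when the row begins, along the tool's axes as they then stand; what a row does not reach is not made up. A row lasts 1/12 s, in which the tool goes at most 41.7 mm and 7.16 degrees, less where a joint would pass 70% of its speed; a pose out of reach is approached as far as the arm can. A call with a gripper value outside its range is refused whole. The fingers move at their own pace and stop on an object; "squeeze" is the grip in N (left out, the last holds). Time passes only in rows, so rows that do not move let the fingers close. It gives the time, the measured TCP pose, the force and the opening at its end, in the units of the state.
- ctrl.get_obs(): the state, without advancing time (a new reading comes with each control period).
- get_image(name): name is "side" or "top" or "wrist"; returns the picture (384x512x3 uint8, red, green, blue); there is no depth.
- calibration(name): a dict with "fx", "fy", "cx", "cy" (pixels), "k1" (the pictures are not rectified: a ray, as slopes to the right and down, at radius r is drawn at 1 + k1 r^2 times it, then the intrinsics apply), "cam_to_world" (4x4, takes a point from camera to world coordinates); the wrist camera has in their place "hand_eye" (4x4, takes a point from camera to tool coordinates, whose origin is the TCP and whose axes are the tool frame's). Camera axes: x right, y down, z forward; pixel columns grow to the right and rows downward; lengths in m; the calibration is good to about 2 mm. A picture is of the moment at which its call begins: read the wrist's pose just before it. calibration takes no time and is no camera call.
- finish_job(): hands the job in, once; it reports no verdict.
Trained networks look in the newest picture that a camera, given by its name, has taken for a name from the list of things; names that differ only in an ending like _2 or _b are one class to them, and where a whole thing is asked for, a point or a joint stands for the part that bears it (a point fixed in the world has none). Each returns a list of dicts, best first, with "conf" (0 to 1); they miss things now and then, are a little off and sometimes report something else, mostly with a low value. They report only what shows in the picture. A call takes as long as a camera call. They do not tell look-alikes from the thing itself.
- search_frame(camera, thing): "at" ([x, y, z] in m, in the coordinates of the camera as it stood for that picture, good to about 4 mm: the middle of the surface that is visible of it).
- cut_out(camera, thing): "mask" (384x512 bool, what is visible of it).
- mark_of(camera, thing): "at" ([x, y, z] in m, in the coordinates of the camera as it stood for that picture, good to about 4 mm: a listed point, or the origin of a listed thing).
The state is a dict: "t": time; "q": joint angles; "dq": joint speeds; "effort": joint torques, N m; "tool_pos": TCP position; "tool_rot": TCP orientation; "contact_force": force on the tool from outside, world axes, zero at the start; "wrist_torque": the same for the moment, N m; "opening": finger opening in m.
Only numpy, scipy, OpenCV 4.12 (cv2) and the standard library are available. Lean on these libraries where they do the work, as an engineer would, in place of code of your own. Each camera call takes 0.05 s, during which the arm holds its last target. There are 200 camera calls.

## Task

Set the bandsaw guide head on the bench: slide the setting gauge (wooden handle, steel blade) fully home in the gap, so that the handle's shoulder meets the bed, and turn the adjusting screw on top clockwise until the gauge just drags, taking a pull of about 5 N to slide it. Never clamp the gauge hard, leave the spare guide block and the lock ring beside the head where they lie, and finish with the gauge lying home in the gap under that light drag, everything let go.

Things in the scene. Friction and masses are not known exactly. Their poses are not given: they have to be found in the camera images.
- guide_head: Fixed guide head. Origin: on the bench under the screw axis; z up, +x along the gap, the way the gauge slides in. Foot 130 x 110 x 10 mm. Posts at y = +-34 mm (inner faces +-27) carry a bridge 80 to 98 mm high, x -15 to +15 mm. Below it a brass pad (22 mm in x, 18 in y) faces the steel bed, whose top is 40 mm above the bench.
- bed_end (a point): Handle-side end of the bed, mid-width, at its top edge: x = -80 mm, z = 40 mm in the head's frame; axes as the head's. The bed is 40 mm wide and runs 125 mm from here; from 10 mm in it has 5 mm high sides that leave a channel 25 mm wide for the blade.
- plunger: Plunger on the screw axis, carrying the sprung brass pad. The screw lowers it 2.0 mm per rad. Origin 49 mm above the bench at screw angle 0; the pad's underside is 0 to 4 mm below it, different each time, not measured. At the start the pad clears the gauge by 0.5 to 5 mm. Once it bears, its force on the gauge grows 5 N per mm (10 N per rad of screw); 20 N is clamped hard.
- gauge: Loose gauge, about 95 g: flat steel blade, upright wooden handle 50 (x) x 12 (y) x 30 mm high, to pinch from above. Origin: mid-handle, level with the blade's underside; handle z -10 to +20 mm, +x along the blade. Fully home the origin is at x = -105 mm in the head's frame (handle's front face, 25 mm ahead of the origin, on the bed's end); it starts drawn out 12 to 30 mm.
- gauge_tip (a point): Centre of the blade's far end, 150 mm ahead of the gauge's origin. The blade is 125 x 20 x 4 mm. With the pad bearing, the pull that slides the gauge steadily is about 1.2 times the pad's force (0.95 to 1.45: friction varies); just after stopping, the tool still feels 0.7 to 1.2 times that force. Pressing the handle down or up adds drag.
- screw_grip (a point): Grip point of the adjusting screw, on its vertical axis, 131 mm above the bench; x axis along its T-bar, which is 42 mm long, 12 mm thick and 28 mm high (top 138 mm, underside 110 mm above the bench, on a flat disc 34 mm across). The screw turns in place: it does not rise or sink.
- screw (a joint): Angle of the adjusting screw in rad; grows as it is turned clockwise seen from above, which lowers the pad. At 0 the bar lies along the guide head's x axis. Starts at 0 to 0.25; stops at 0 and 9. Friction 0.05 N m; stays where it is left.
- spare_block: Spare brass guide block 40 x 22 x 18 mm lying on the bench on the head's +y side (bystander). Origin: centre of its underside.
- lock_ring: Steel lock ring, 32 mm across, 10 mm high, lying on the bench on the head's -y side (bystander). Origin: centre of its underside.
There are look-alikes about, which are no part of the job. What is shaped like the guide_head but orange or pink is not meant.

How it is judged:
By the outcome, as a careful person would: the job done as asked, in the order asked, and still so for the second after the job is handed in, with the robot touching nothing.
It also fails if it takes over 72 s, if anything falls off the work surface, if the arm or the gripper's body presses on something with over 40 N, if the wrist force passes 120 N, or if a joint passes its speed limit or range.

## Working session

There is one attempt and no reset: what is moved stays moved. The work goes in short steps, Python scripts to look and compute and a tool call to move; the robot and the scene stay as the last step left them, time stands still between calls to the robot, and variables do not carry over. Pictures are saved under pics/ and viewed, about 8 in all and at most 12, crops included, and the job is handed in when it is done.

Besides the shell and the picture viewer there is one more tool, called after "Request:" by a JSON object that holds its "name" and its "arguments". arm_command: Moves the arm, as the interface text tells. Its arguments: {"type":"object","properties":{"plan":{"type":"array","items":{"type":"array","items":{"type":"array","items":{"type":"number"}}}},"squeeze":{"type":"number"}},"required":["plan"]}

```bash
mkdir -p pics; cat > h.py <<'E'
import numpy as np, cv2
from scipy.spatial.transform import Rotation as R
from station import ctrl, get_image, calibration, finish_job, search_frame, cut_out, mark_of
def T(cam,o=None):
    c=calibration(cam)
    if cam!='wrist': return np.array(c['cam_to_world'])
    o=o or ctrl.get_obs(); M=np.eye(4); M[:3,:3]=R.from_rotvec(o['tool_rot']).as_matrix(); M[:3,3]=o['tool_pos']
    return M@np.array(c['hand_eye'])
def w(M,p): return (M@np.r_[p,1])[:3]
def px(cam,M,p):
    c=calibration(cam); q=np.linalg.inv(M)@np.r_[p,1]; s=q[:2]/q[2]; s=s*(1+c['k1']*(s@s)); return np.array([c['fx']*s[0]+c['cx'],c['fy']*s[1]+c['cy']])
def save(n,im): cv2.imwrite('pics/'+n+'.png',cv2.cvtColor(im,cv2.COLOR_RGB2BGR))
E
python3 - <<'E'
from h import *
np.set_printoptions(precision=4,suppress=True)
ims=[get_image(c) for c in('top','side')]
save('a',cv2.resize(np.vstack(ims),(800,1200))[:600]); save('b',cv2.resize(ims[1],(800,600)))
for c in('top','side'):
  M=T(c); print(c,M[:3,3],M[:3,2])
  for t in('guide_head','bed_end','gauge','gauge_tip','screw_grip','spare_block','lock_ring','plunger'):
    for d in mark_of(c,t)[:3]: print(t,round(d['conf'],2),w(M,d['at']),px(c,M,w(M,d['at'])))
o=ctrl.get_obs();print(o['t'],R.from_rotvec(o['tool_rot']).as_matrix())
E
```

```text
top [0.3197 0.0524 1.1709] [ 0.1622 -0.0258 -0.9864]
guide_head 0.94 [ 0.431   0.0753 -0.0008] [241.6588 212.0313]
guide_head 0.75 [ 0.7827 -0.2142  0.005 ] [334.2202  96.2853]
guide_head 0.68 [0.2275 0.2919 0.0007] [165.8429 285.2722]
bed_end 0.8 [ 0.5102 -0.085   0.0433] [296.7902 182.1182]
bed_end 0.77 [ 0.7012 -0.2328  0.0439] [344.5794 117.5078]
bed_end 0.7 [0.3563 0.0545 0.0396] [249.0964 237.0816]
gauge 0.85 [ 0.4634 -0.0869  0.0385] [297.8613 198.475 ]
screw_grip 0.7 [ 0.7773 -0.2157  0.1326] [344.532   80.4502]
screw_grip 0.58 [0.4347 0.0737 0.1307] [241.1974 205.8864]
screw_grip 0.58 [0.2305 0.2942 0.1326] [153.9256 288.6349]
spare_block 0.46 [0.5848 0.0276 0.0019] [256.9093 160.5135]
lock_ring 0.46 [ 0.601  -0.1711  0.0019] [322.6769 154.2749]
side [0.1722 0.641  0.5177] [ 0.419  -0.7527 -0.5079]
guide_head 0.97 [ 0.7825 -0.2182  0.0006] [221.5049 164.5938]
guide_head 0.88 [0.4352 0.0745 0.0004] [276.3305 247.2993]
guide_head 0.64 [ 0.5886 -0.0755 -0.001 ] [250.7199 200.0214]
bed_end 0.93 [0.1502 0.3067 0.0367] [381.452  377.3986]
bed_end 0.92 [0.3622 0.0459 0.0378] [312.2316 237.0765]
bed_end 0.75 [ 0.5102 -0.0849  0.0393] [278.0286 193.1255]
gauge 0.73 [ 0.4704 -0.0866  0.0407] [292.0558 196.1598]
gauge 0.54 [ 0.5897 -0.0746  0.1263] [249.792  158.5401]
screw_grip 0.94 [0.2302 0.2929 0.1304] [340.9596 308.371 ]
screw_grip 0.76 [0.4348 0.0739 0.1319] [278.4486 198.2458]
screw_grip 0.69 [ 0.7776 -0.2145  0.1289] [220.1529 128.625 ]
spare_block 0.58 [0.5875 0.0341 0.0011] [229.6576 219.394 ]
lock_ring 0.35 [ 0.6016 -0.1659  0.0009] [262.0145 184.313 ]
plunger 0.57 [0.2332 0.2956 0.0432] [330.8428 346.7963]
plunger 0.46 [ 0.7748 -0.2085  0.0464] [221.0775 153.5407]
0.9 [[ 0.      0.3474 -0.9377]
 [ 0.     -0.9377 -0.3474]
 [-1.     -0.     -0.    ]]
```

View pics/a.png

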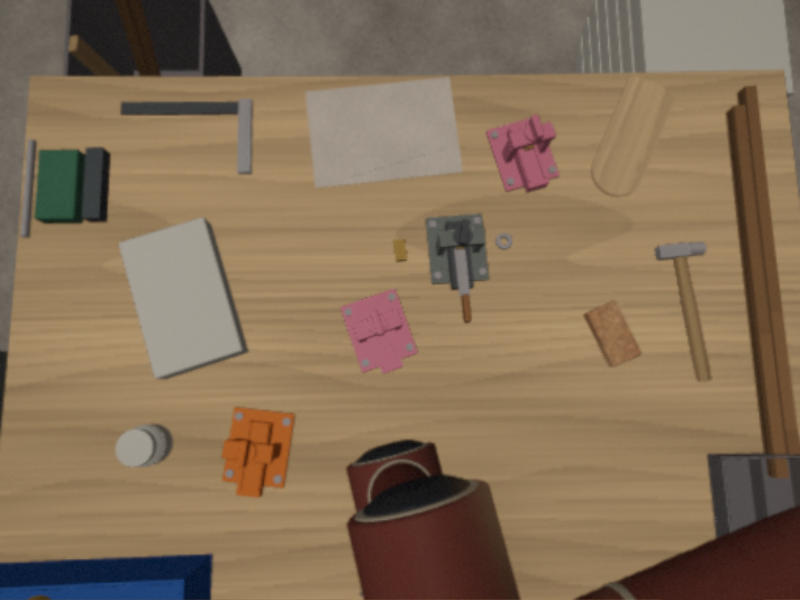

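View pics/b.png

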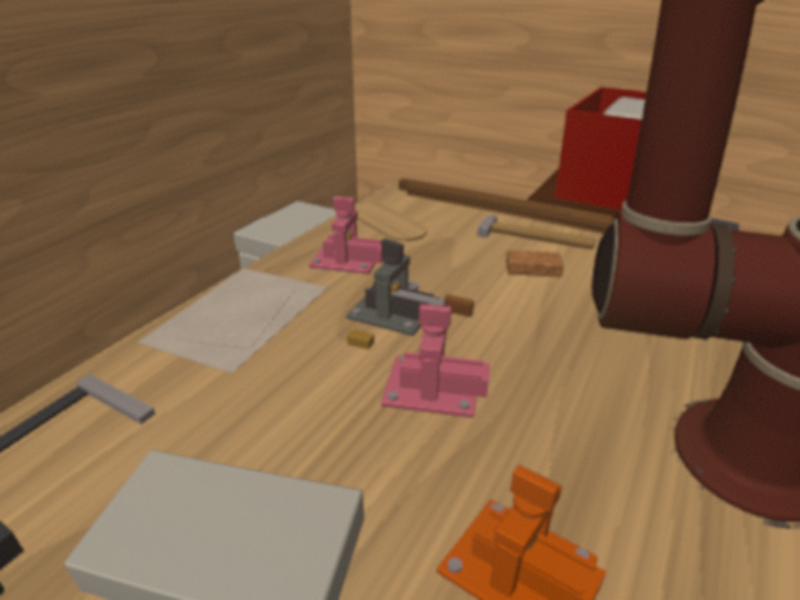

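The grey head at top-view pixel (458,240) with the wooden-handled gauge at (466,308) fits. The pink ones at (522,150) and (380,330) and the orange one at (258,450) are look-alikes. I'll go above the grey head and confirm with a wrist crop.

```bash
cat >> h.py <<'E'
def go(p,yaw):
    """tool shift + twist (deg about tool x) to reach TCP p, pointing down, tool z = -head x at head yaw"""
    o=ctrl.get_obs(); A=R.from_rotvec(o['tool_rot']); c,s=np.cos(yaw),np.sin(yaw)
    B=R.from_matrix(np.c_[[0,0,-1],[s,-c,0],[-c,-s,0]])
    print('shift mm',(A.inv().apply(np.array(p)-o['tool_pos'])*1000).round(1),'turn',np.degrees((A.inv()*B).as_rotvec()).round(2),'t',o['t'])
E
python3 - <<'E'
from h import *
print(np.array(calibration('wrist')['hand_eye']).round(3)); go([.47,-.09,.30],.12)
E
```

```text
[[-0.    -0.327  0.945 -0.142]
 [ 1.     0.001  0.001 -0.001]
 [-0.001  0.945  0.327 -0.083]
 [ 0.     0.     0.     1.   ]]
shift mm [ -68.7 -377.3 -409.5] turn [13.45 -0.    0.  ] t 0.9
```

Request:
{"name": "arm_command", "arguments": {"plan": [[[-0.005,0,0,6.7,0,0,0.085],[-0.005,0,0,6.7,0,0,0.085],[0,-0.025,-0.023,0,0,0,0.085],[0,-0.025,-0.023,0,0,0,0.085],[0,-0.025,-0.023,0,0,0,0.085],[0,-0.025,-0.023,0,0,0,0.085],[0,-0.025,-0.023,0,0,0,0.085],[0,-0.025,-0.023,0,0,0,0.085],[0,-0.025,-0.023,0,0,0,0.085],[0,-0.025,-0.023,0,0,0,0.085],[0,-0.025,-0.023,0,0,0,0.085],[0,-0.025,-0.023,0,0,0,0.085],[0,-0.025,-0.023,0,0,0,0.085],[0,-0.025,-0.023,0,0,0,0.085],[0,-0.025,-0.023,0,0,0,0.085],[0,-0.025,-0.023,0,0,0,0.085],[0,-0.025,-0.023,0,0,0,0.085],[0,-0.025,-0.023,0,0,0,0.085],[0,-0.02,-0.023,0,0,0,0.085],[0,0,0,0,0,0,0.085]]]}}

```text
t: 2.57
tool_pos: [0.5753, -0.1068, 0.2433]
tool_rot: [2.174, 0.105, -2.16]
contact_force: [-0.2, 0.3, 0.1]
opening: 0.0849
```

```bash
cat > look.py <<'E'
from h import *
import sys
np.set_printoptions(precision=4,suppress=True)
o=ctrl.get_obs(); M=T('wrist',o); im=get_image('wrist'); save(sys.argv[1],cv2.resize(im,(800,600)))
print('tcp',o['tool_pos'],'f',o['contact_force'],o['t'])
for t in('guide_head','bed_end','gauge','gauge_tip','screw_grip','spare_block','lock_ring'):
    for d in mark_of('wrist',t)[:2]: p=w(M,d['at']); print(t,round(d['conf'],2),p,px('wrist',M,p)*800/512)
E
python3 look.py c; python3 -c "
from h import *
go([.58,-.085,.25],.12)"
```

```text
tcp [ 0.5753 -0.1068  0.2433] f [-0.2353  0.3319  0.1188] 2.5667
guide_head 0.88 [ 0.4353  0.0774 -0.0022] [167.2824 376.255 ]
guide_head 0.75 [ 0.5904 -0.0721 -0.0051] [346.8214 220.246 ]
bed_end 0.87 [ 0.5107 -0.0818  0.0421] [347.0461 334.315 ]
bed_end 0.83 [ 0.6959 -0.2369  0.0434] [602.6463  98.2287]
gauge 0.6 [ 0.468  -0.0904  0.0332] [354.5009 379.1137]
screw_grip 0.95 [0.439  0.0793 0.1295] [ 75.3314 467.8622]
screw_grip 0.83 [ 0.5894 -0.0775  0.1275] [338.305 262.12 ]
spare_block 0.55 [0.5872 0.0372 0.0009] [208.4301 211.5966]
lock_ring 0.56 [ 0.5971 -0.1722  0.001 ] [471.3441 225.7509]
shift mm [ -6.8 -25.9 -10.2] turn [-1.44 -0.28 -0.4 ] t 2.9667
```

View pics/c.png

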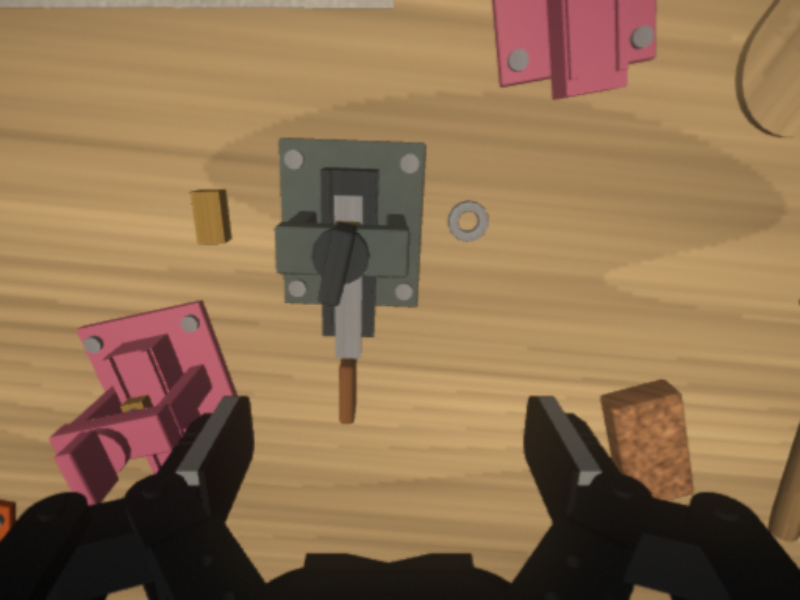

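Confirmed: the grey head at (345,220) has the wooden-handled gauge at (347,390), with the block at (210,216) and the ring at (468,221) beside it. Next I'll refine the yaw from the pixels.

```bash
cat >> h.py <<'E'
def back(cam,M,uv,z):
    c=calibration(cam); K=np.array([[c['fx'],0,c['cx']],[0,c['fy'],c['cy']],[0,0,1.]])
    s=cv2.undistortPoints(np.array([[uv]],float),K,np.array([c['k1'],0,0,0,0]))[0,0]
    d=M[:3,:3]@np.r_[s,1]; return M[:3,3]+d*(z-M[2,3])/d[2]
E
python3 - <<'E'
from h import *
np.set_printoptions(precision=4,suppress=True)
o=ctrl.get_obs(); M=T('wrist',o); f=512/800
b=lambda u,v,z: back('wrist',M,(u*f,v*f),z)[:2]
a=lambda p,q: np.arctan2(*(q-p)[::-1])
B=[b(*x,.012) for x in((293,160),(410,163),(297,289),(404,292))]
print('bolts',*B,'yaw',a(B[2],B[0]),a(B[3],B[1]),a(B[1],B[0])-np.pi/2,a(B[3],B[2])-np.pi/2,'c',np.mean(B,0))
t=(b(334,197,.044)+b(362,197,.044))/2; n=(b(336,357,.044)+b(361,358,.044))/2
print('blade',t,n,a(n,t))
h1=b(348,361,.06);h2=b(346,423,.06);print('handle',h1,h2,a(h2,h1))
k=[cv2.cvtColor(get_image('wrist'),cv2.COLOR_RGB2HSV)]
m=cut_out('wrist','gauge')
for d in m[:2]:
  ys,xs=np.nonzero(d['mask']); print(d['conf'],len(xs),xs.mean()/f,ys.min()/f,ys.max()/f)
  br=d['mask']&(k[0][...,1]>90); ys,xs=np.nonzero(br); P=np.array([back('wrist',M,(x,y),.06)[:2] for x,y in zip(xs,ys)])
  if len(P)>20: 
    e=np.linalg.eigh(np.cov(P.T)); print('brown',len(P),P.mean(0),P.min(0),P.max(0),e[1][:,1])
print(b(338,228,.138),b(324,303,.138),b(350,226,.138))
E
```

```text
bolts [ 0.6313 -0.0357] [ 0.6375 -0.1227] [ 0.5308 -0.0422] [ 0.5364 -0.129 ] yaw 0.06460041212452988 0.06191340989073824 0.07039376598618596 0.06380368542891279 c [ 0.584  -0.0824]
blade [ 0.612  -0.0803] [ 0.489  -0.0892] 0.0720717429683282
handle [ 0.4938 -0.0896] [ 0.4403 -0.0917] 0.03958784382970341
0.61 1638 341.8812957875458 189.0625 418.75
brown 461 [ 0.4728 -0.0863] [ 0.4434 -0.0937] [ 0.4992 -0.0784] [-0.9984 -0.0558]
[ 0.6073 -0.0822] [ 0.5657 -0.0772] [ 0.6089 -0.0883]
```

```bash
python3 -c "
from h import *
go([.467,-.0895,.15],.068)"
```

```text
shift mm [ 92.7 -32.6 103.4] turn [ 1.56 -0.29 -0.38] t 3.0667
```

Request:
{"name": "arm_command", "arguments": {"plan": [[[0,-0.006,0.02,1.5,-0.3,-0.4,0.05],[0.01,-0.006,0.02,0,0,0,0.05],[0.015,-0.006,0.02,0,0,0,0.05],[0.02,-0.006,0.02,0,0,0,0.05],[0.02,-0.006,0.02,0,0,0,0.05],[0.02,-0.003,0.003,0,0,0,0.05],[0.008,0,0,0,0,0,0.05],[0,0,0,0,0,0,0.05],[0,0,0,0,0,0,0.05]]]}}

```text
t: 3.82
tool_pos: [0.4636, -0.0893, 0.149]
tool_rot: [2.196, 0.064, -2.183]
contact_force: [-1.0, 0.5, -0.0]
opening: 0.0502
```

```bash
python3 look.py d; python3 -c "
from h import *
go([.467,-.0895,.15],.068)"
```

```text
tcp [ 0.4636 -0.0893  0.149 ] f [-0.9902  0.4879 -0.0206] 3.8167
guide_head 0.95 [ 0.5902 -0.0716 -0.0012] [370.9657  49.8443]
guide_head 0.78 [ 0.4362  0.0751 -0.0004] [129.9423 301.3748]
bed_end 0.94 [0.3616 0.0492 0.0405] [152.4657 440.9556]
bed_end 0.85 [ 0.5087 -0.0827  0.0412] [382.0013 212.3471]
gauge 0.69 [ 0.4675 -0.0861  0.0387] [383.8123 287.2829]
gauge_tip 0.26 [ 0.5987 -0.1705 -0.0006] [553.2044  44.9465]
spare_block 0.95 [ 0.5849  0.0351 -0.0001] [174.1247  46.9021]
spare_block 0.25 [ 0.5091 -0.0824  0.0429] [381.3758 211.9343]
shift mm [-0.4  0.5 -2.8] turn [-0.39 -0.4  -0.17] t 4.2167
```

View pics/d.png

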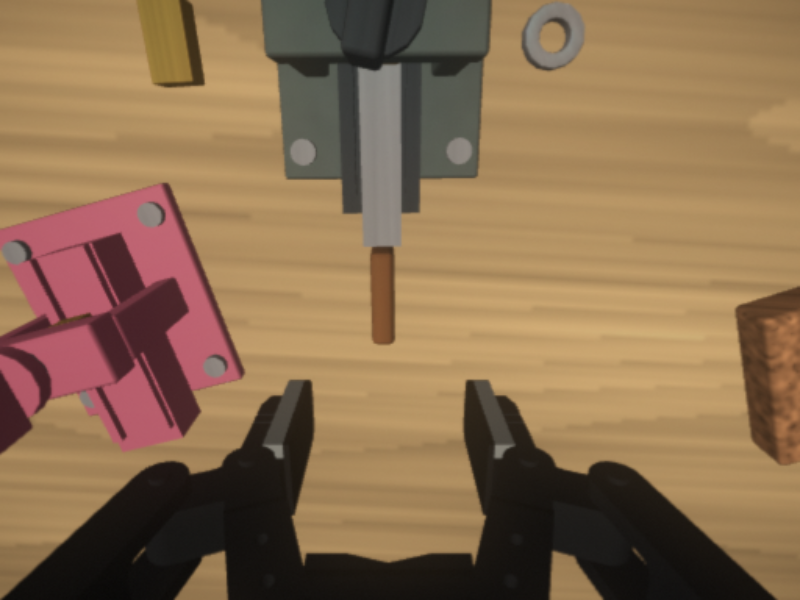

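```bash
python3 - <<'E'
from h import *
np.set_printoptions(precision=4,suppress=True)
M=T('wrist'); f=512/800; o=ctrl.get_obs();A=R.from_rotvec(o['tool_rot'])
c=calibration('wrist'); print(c['cx']/f,c['cy']/f,c['fx']/f,c['k1'])
b=lambda u,v,z: back('wrist',M,(u*f,v*f),z)[:2]
a=lambda p,q: np.arctan2(*(q-p)[::-1])
for y in(-.025,0,.025): print(px('wrist',M,np.array(o['tool_pos'])+A.apply([-.008,y,0]))/f)
n=b(382,245,.044);t=b(379.5,66,.044);print('blade',n,t,a(n,t))
h=[b(372,248,.06),b(393,248,.06),b(372,340,.06),b(393.5,340,.06)];print(*h,np.mean(h,0))
B=[b(302,152,.012),b(459,151,.012)];print(B,a(B[1],B[0])-np.pi/2)
C=[b(287,178,.01),b(477,176,.01)];print(C,a(C[1],C[0])-np.pi/2,np.mean(C,0))
C=[b(343,213,.04),b(419,212,.04)];print('bedend',C,a(C[1],C[0])-np.pi/2,np.mean(C,0))
E
```

```text
387.9980004729307 300.7499830027684 481.7223340186206 -0.0032158253628265824
[312.8737 408.5169]
[391.1096 408.5565]
[469.326  408.5778]
blade [ 0.4927 -0.0836] [ 0.5775 -0.0775] 0.07171512931488452
[ 0.4943 -0.0788] [ 0.4949 -0.0891] [ 0.4453 -0.0813] [ 0.446  -0.0925] [ 0.4701 -0.0854]
[array([ 0.5356, -0.0363]), array([ 0.5415, -0.1235])] 0.06789982109876003
[array([ 0.5208, -0.0275]), array([ 0.5286, -0.1355])] 0.07187492038301513 [ 0.5247 -0.0815]
bedend [array([ 0.5075, -0.0624]), array([ 0.5104, -0.1019])] 0.07448208387760924 [ 0.5089 -0.0821]
```

Request:
{"name": "arm_command", "arguments": {"plan": [[[0.02,-0.0026,-0.0066,-0.55,-0.4,-0.2,0.04],[0.02,0,0,0,0,0,0.04],[0.02,0,0,0,0,0,0.04],[0.02,0,0,0,0,0,0.04],[0.02,0,0,0,0,0,0.04],[0.01,0,0,0,0,0,0.04],[0,0,0,0,0,0,0.04]]], "squeeze": 30}}

```text
t: 4.8
tool_pos: [0.4764, -0.0876, 0.0407]
tool_rot: [2.194, 0.075, -2.172]
contact_force: [-0.1, -0.7, 0.4]
opening: 0.0401
```

```bash
python3 -c "
from h import *
go([.470,-.0862,.032],.071)"
```

```text
shift mm [ 8.7 -1.9  6.3] turn [ 0.05 -0.57 -0.22] t 4.8
```

Request:
{"name": "arm_command", "arguments": {"plan": [[[0.005,-0.0015,0.005,0,-0.5,-0.2,0.04],[0.003,0,0,0,0,0,0.04],[0,0,0,0,0,0,0.01],[0,0,0,0,0,0,0.01],[0,0,0,0,0,0,0.01],[0,0,0,0,0,0,0.01],[0,0,0,0,0,0,0.01]]]}}

```text
t: 5.38
tool_pos: [0.4737, -0.0874, 0.0364]
tool_rot: [2.19, 0.076, -2.177]
contact_force: [0.5, 0.0, -1.0]
opening: 0.0113
```

```bash
cat > st.py <<'E'
from h import *
o=ctrl.get_obs(); A=R.from_rotvec(o['tool_rot']).inv()
print('t',o['t'],'tcp',np.array(o['tool_pos']).round(4),'F tool',A.apply(o['contact_force']).round(2),'M',A.apply(o['wrist_torque']).round(3),'open',round(o['opening'],4),'q6',round(o['q'][5],3))
E
python3 st.py; python3 -c "
from h import *
go([.470,-.0862,.032],.071)"
```

```text
t 5.3833 tcp [ 0.4737 -0.0874  0.0364] F tool [ 0.97  0.01 -0.51] M [ 0.024 -0.05   0.067] open 0.0113 q6 1.162
shift mm [ 4.4 -1.4  3.6] turn [ 0.06 -0.35 -0.15] t 5.3833
```

Request:
{"name": "arm_command", "arguments": {"plan": [[[0,0,-0.003,0,0,0,0.01],[0,0,-0.003,0,0,0,0.01],[0,0,-0.003,0,0,0,0.01],[0,0,-0.003,0,0,0,0.01],[0,0,-0.002,0,0,0,0.01]]]}}

```text
t: 5.8
tool_pos: [0.4891, -0.0864, 0.0371]
tool_rot: [2.191, 0.075, -2.176]
contact_force: [0.2, -0.3, -1.4]
opening: 0.0113
```

```bash
python3 st.py
```

```text
t 5.8 tcp [ 0.4891 -0.0864  0.0371] F tool [ 1.36  0.32 -0.17] M [-0.058 -0.116 -0.033] open 0.0113 q6 1.174
```

Request:
{"name": "arm_command", "arguments": {"plan": [[[0,0,-0.001,0,0,0,0.01],[0,0,-0.001,0,0,0,0.01],[0,0,-0.001,0,0,0,0.01]]]}}

```text
t: 6.05
tool_pos: [0.4894, -0.086, 0.0359]
tool_rot: [2.18, 0.077, -2.186]
contact_force: [-5.4, -0.7, 2.5]
opening: 0.0115
```

```bash
python3 st.py
```

```text
t 6.05 tcp [ 0.4894 -0.086   0.0359] F tool [-2.49  0.28  5.49] M [ 0.037 -0.943  0.068] open 0.0115 q6 1.177
```

Request:
{"name": "arm_command", "arguments": {"plan": [[[0,0,0,0,0,0,0.04],[0,0,0,0,0,0,0.04],[0,0,0,0,0,0,0.04],[-0.02,0,0,0,0,0,0.04],[-0.03,0,0,0,0,0,0.04],[-0.03,0,0,0,0,0,0.04],[-0.03,0,-0.01,0,0,0,0.04],[-0.02,0,-0.025,0,0,0,0.04],[0,0,-0.03,0,0,0,0.04],[0,0,-0.02,0,0,0,0.04],[0,0,-0.005,5.5,0,0,0.04],[0,0,0,5.4,0,0,0.04],[0,0,0,0,0,0,0.04]]]}}

```text
t: 7.13
tool_pos: [0.5899, -0.0786, 0.1777]
tool_rot: [-2.179, 0.138, 2.134]
contact_force: [0.0, 0.1, -0.9]
opening: 0.04
```

```bash
python3 st.py; python3 look.py e; python3 -c "
from h import *
go([.589,-.077,.114],-.12)"
```

```text
t 7.1333 tcp [ 0.5899 -0.0786  0.1777] F tool [ 0.85 -0.07  0.02] M [-0.029 -0.011  0.014] open 0.04 q6 1.438
tcp [ 0.5899 -0.0786  0.1777] f [ 0.0083  0.0746 -0.8548] 7.1333
guide_head 0.83 [ 0.5891 -0.0735 -0.0003] [381.7457 269.4886]
guide_head 0.75 [0.438  0.078  0.0027] [216.2085 478.2362]
bed_end 0.67 [ 0.7007 -0.2334  0.0428] [657.4993  45.6554]
bed_end 0.61 [ 0.5071 -0.0822  0.0433] [410.3645 405.3823]
gauge 0.73 [ 0.5894 -0.0766  0.1296] [385.2122 341.8405]
gauge 0.58 [ 0.4837 -0.0859  0.0379] [419.2594 430.9567]
gauge_tip 0.64 [ 0.6311 -0.0762  0.039 ] [376.1746 216.1016]
screw_grip 0.55 [ 0.59   -0.0765  0.13  ] [384.7385 340.7956]
spare_block 0.73 [ 0.5863  0.0353 -0.0015] [228.3369 291.9037]
lock_ring 0.88 [ 0.5977 -0.169  -0.0008] [520.0778 239.8128]
shift mm [62.8 -1.8  0.7] turn [-0.27 -1.06  0.  ] t 7.5333
```

View pics/e.png

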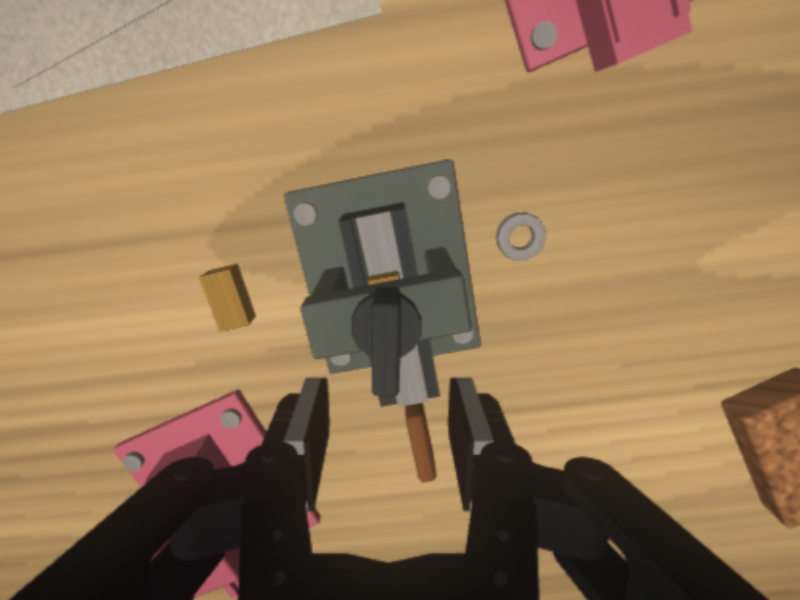

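The bar at (385,340) is aligned between the jaws, and the gauge handle at (420,440) meets the bed end at (408,402). I'll descend and grip the bar next.

Request:
{"name": "arm_command", "arguments": {"plan": [[[0.018,-0.0015,0.0007,0,-1,0,0.04],[0.02,0,0,0,0,0,0.04],[0.015,0,0,0,0,0,0.04],[0.008,0,0,0,0,0,0.04],[0,0,0,0,0,0,0.04]]]}}

```text
t: 7.95
tool_pos: [0.5889, -0.0776, 0.1157]
tool_rot: [-2.164, 0.134, 2.153]
contact_force: [0.8, -0.2, -0.0]
opening: 0.0401
```

```bash
python3 st.py; python3 -c "
from h import *
go([.589,-.077,.114],-.12)"
```

```text
t 7.95 tcp [ 0.5889 -0.0776  0.1157] F tool [ 0.05  0.12 -0.83] M [-0.01  -0.001  0.018] open 0.0401 q6 1.437
shift mm [ 1.7 -0.6  0. ] turn [-0.17 -0.29 -0.03] t 7.95
```

Request:
{"name": "arm_command", "arguments": {"plan": [[[0,0,0,0,0,0,0.01],[0,0,0,0,0,0,0.01],[0,0,0,0,0,0,0.01],[0,0,0,0,0,0,0.01],[0,0,0,0,0,0,0.01]]]}}

```text
t: 8.37
tool_pos: [0.5888, -0.0773, 0.1162]
tool_rot: [-2.164, 0.133, 2.152]
contact_force: [0.3, -0.2, -3.9]
opening: 0.0114
```

```bash
python3 st.py
```

```text
t 8.3667 tcp [ 0.5888 -0.0773  0.1162] F tool [ 3.89  0.18 -0.34] M [0.05  0.148 0.05 ] open 0.0114 q6 1.437
```

Request:
{"name": "arm_command", "arguments": {"plan": [[[0,0,0,6.5,0,0,0.01],[0,0,0,6.5,0,0,0.01],[0,0,0,6.5,0,0,0.01],[0,0,0,6.5,0,0,0.01],[0,0,0,6.5,0,0,0.01]]]}}

```text
t: 8.78
tool_pos: [0.589, -0.0769, 0.1162]
tool_rot: [-1.813, 0.671, 1.8]
contact_force: [1.5, 0.4, -3.7]
opening: 0.0114
```

```bash
cat >> st.py <<'E'
m=R.from_rotvec(o['tool_rot']).as_matrix(); print('yaw',round(float(np.arctan2(-m[1,2],-m[0,2])),4))
E
python3 st.py
```

```text
t 8.7833 tcp [ 0.589  -0.0769  0.1162] F tool [ 3.71 -1.27 -0.92] M [-0.071  0.091 -0.003] open 0.0114 q6 2.028
yaw -0.713
```

Request:
{"name": "arm_command", "arguments": {"plan": [[[0,0,0,0,0,0,0.04],[0,0,0,0,0,0,0.04],[0,0,0,0,0,0,0.04],[-0.02,0,0,-4,0,0,0.04],[-0.025,0,0,-7,0,0,0.04],[-0.01,0,0,-7,0,0,0.04],[0,0,0,-7,0,0,0.04],[0,0,0,-7,0,0,0.04],[0,0,0,-7,0,0,0.04],[0,0,0,-6,0,0,0.04],[0,0,0.025,0,0,0,0.04],[0,0,0.03,0,0,0,0.04],[0.01,0,0.03,0,0,0,0.04],[0.02,0,0.01,0,0,0,0.04],[0,0,0,0,0,0,0.04]]]}}

```text
t: 10.03
tool_pos: [0.4983, -0.0908, 0.1545]
tool_rot: [2.181, 0.121, -2.127]
contact_force: [-0.6, -1.1, -1.6]
opening: 0.0402
```

```bash
python3 st.py; python3 -c "
from h import *
go([.489,-.0855,.034],.071)"
```

```text
t 10.0333 tcp [ 0.4983 -0.0908  0.1545] F tool [1.57 0.95 0.75] M [ 0.013 -0.053 -0.065] open 0.0402 q6 1.122
yaw 0.1217
shift mm [120.1  -7.8  11.6] turn [ 2.9  -1.42 -0.61] t 10.0333
```

Request:
{"name": "arm_command", "arguments": {"plan": [[[0.02,-0.0075,0.0085,2.9,-1.4,-0.6,0.04],[0.022,0,0,0,0,0,0.04],[0.022,0,0,0,0,0,0.04],[0.022,0,0,0,0,0,0.04],[0.02,0,0,0,0,0,0.04],[0.01,0,0,0,0,0,0.04],[0,0,0,0,0,0,0.04]]]}}

```text
t: 10.62
tool_pos: [0.4997, -0.087, 0.0452]
tool_rot: [2.198, 0.078, -2.16]
contact_force: [-0.3, -0.2, -0.4]
opening: 0.0401
```

```bash
python3 st.py; python3 -c "
from h import *
go([.489,-.086,.034],.071)"
```

```text
t 10.6167 tcp [ 0.4997 -0.087   0.0452] F tool [0.39 0.21 0.31] M [-0.044 -0.073  0.017] open 0.0401 q6 1.174
yaw 0.0776
shift mm [11.  -1.9 10.8] turn [ 0.37 -0.98 -0.38] t 10.6167
```

Request:
{"name": "arm_command", "arguments": {"plan": [[[0.006,-0.0015,0.008,0.3,-0.9,-0.4,0.04],[0.006,0,0.001,0,0,0,0.04],[0,0,0,0,-0.2,0,0.04]]]}}

```text
t: 10.87
tool_pos: [0.4929, -0.0869, 0.0355]
tool_rot: [2.184, 0.08, -2.183]
contact_force: [0.0, 1.1, -0.3]
opening: 0.0395
```

```bash
python3 st.py; python3 -c "
from h import *
go([.489,-.086,.034],.071)"
```

```text
t 10.8667 tcp [ 0.4929 -0.0869  0.0355] F tool [ 0.32 -1.06 -0.13] M [ 0.005 -0.004  0.029] open 0.0395 q6 1.175
yaw 0.0735
shift mm [ 1.5 -1.2  3.8] turn [ 0.14 -0.02 -0.04] t 10.8667
```

Request:
{"name": "arm_command", "arguments": {"plan": [[[0,-0.0008,0,0,0,0,0.03],[0,0,0,0,0,0,0.01],[0,0,0,0,0,0,0.01],[0,0,0,0,0,0,0.01],[0,0,0,0,0,0,0.01],[0,0,0,0,0,0,0.01]]]}}

```text
t: 11.37
tool_pos: [0.4945, -0.0866, 0.0384]
tool_rot: [2.187, 0.078, -2.178]
contact_force: [-0.2, -0.3, -0.7]
opening: 0.0113
```

```bash
python3 st.py
```

```text
t 11.3667 tcp [ 0.4945 -0.0866  0.0384] F tool [0.67 0.24 0.25] M [ 0.025 -0.061 -0.037] open 0.0113 q6 1.176
yaw 0.0739
```

Request:
{"name": "arm_command", "arguments": {"plan": [[[0,0,0.0015,0,0,0,0.01],[0,0,0.0015,0,0,0,0.01],[0,0,0.0015,0,0,0,0.01]]]}}

```text
t: 11.62
tool_pos: [0.4899, -0.0869, 0.0384]
tool_rot: [2.187, 0.078, -2.178]
contact_force: [0.0, 0.6, -0.6]
opening: 0.0113
```

```bash
python3 st.py
```

```text
t 11.6167 tcp [ 0.4899 -0.0869  0.0384] F tool [ 0.56 -0.59 -0.07] M [-0.006 -0.064 -0.01 ] open 0.0113 q6 1.172
yaw 0.074
```

Request:
{"name": "arm_command", "arguments": {"plan": [[[0,0,0.0015,0,0,0,0.01],[0,0,0.0015,0,0,0,0.01]]]}}

```text
t: 11.78
tool_pos: [0.4864, -0.0872, 0.0384]
tool_rot: [2.187, 0.078, -2.178]
contact_force: [-0.0, -0.4, -1.1]
opening: 0.0112
```

```bash
python3 st.py
```

```text
t 11.7833 tcp [ 0.4864 -0.0872  0.0384] F tool [1.06 0.38 0.03] M [-0.009 -0.083 -0.048] open 0.0112 q6 1.169
yaw 0.074
```

Request:
{"name": "arm_command", "arguments": {"plan": [[[0,0,-0.003,0,0,0,0.01],[0,0,-0.003,0,0,0,0.01],[0,0,-0.002,0,0,0,0.01],[0,0,-0.001,0,0,0,0.01]]]}}

```text
t: 12.12
tool_pos: [0.4945, -0.0865, 0.038]
tool_rot: [2.184, 0.078, -2.182]
contact_force: [-7.4, -0.0, 3.0]
opening: 0.011
```

```bash
python3 st.py
```

```text
t 12.1167 tcp [ 0.4945 -0.0865  0.038 ] F tool [-3.04 -0.5   7.35] M [ 0.013 -1.141  0.021] open 0.011 q6 1.177
yaw 0.0738
```

Request:
{"name": "arm_command", "arguments": {"plan": [[[0,0,0,0,0,0,0.04],[0,0,0,0,0,0,0.04],[0,0,0,0,0,0,0.04],[-0.02,0,0,0,0,0,0.04],[-0.03,0,0,0,0,0,0.04],[-0.03,0,0,0,0,0,0.04],[-0.03,0,-0.01,0,0,0,0.04],[-0.015,0,-0.025,0,0,0,0.04],[0,0,-0.03,0,0,0,0.04],[0,0,-0.025,3,0,0,0.04],[0,0,0,7,0,0,0.04],[0,0,0,7,0,0,0.04],[0,0,0,7,0,0,0.04],[0,0,0,7,0,0,0.04],[0,0,0,7,0,0,0.04],[0,0,0,6,0,0,0.04],[0,0,0,0,0,0,0.04]]]}}

```text
t: 13.53
tool_pos: [0.595, -0.0791, 0.174]
tool_rot: [-1.818, 0.676, 1.782]
contact_force: [0.1, -0.8, 0.2]
opening: 0.0399
```

```bash
python3 st.py;  python3 -c "
from h import *
go([.589,-.077,.115],-.713)"
```

```text
t 13.5333 tcp [ 0.595  -0.0791  0.174 ] F tool [-0.18  0.51 -0.57] M [ 0.036 -0.005  0.007] open 0.0399 q6 2.035
yaw -0.7223
shift mm [58.8  3.   6.8] turn [-0.53 -0.92  0.59] t 13.5333
```

Request:
{"name": "arm_command", "arguments": {"plan": [[[0.015,0.003,0.006,-0.5,-0.9,0.6,0.04],[0.02,0,0,0,0,0,0.04],[0.015,0,0,0,0,0,0.04],[0.007,0,0,0,0,0,0.04],[0,0,0,0,0,0,0.04]]]}}

```text
t: 13.95
tool_pos: [0.5882, -0.077, 0.1132]
tool_rot: [-1.816, 0.663, 1.816]
contact_force: [-0.3, 0.6, -0.3]
opening: 0.0401
```

```bash
python3 st.py;  python3 -c "
from h import *
go([.589,-.077,.115],-.713)"
```

```text
t 13.95 tcp [ 0.5882 -0.077   0.1132] F tool [ 0.28 -0.28  0.6 ] M [-0.005  0.024 -0.016] open 0.0401 q6 2.015
yaw -0.6994
shift mm [-1.8 -0.5 -0.6] turn [ 0.78  0.02 -0.03] t 13.95
```

Close, then turn about 0.5 rad.

Request:
{"name": "arm_command", "arguments": {"plan": [[[-0.001,-0.0005,0,0.8,0,0,0.03],[0,0,0,0,0,0,0.01],[0,0,0,0,0,0,0.01],[0,0,0,0,0,0,0.01],[0,0,0,0,0,0,0.01]]]}}

```text
t: 14.37
tool_pos: [0.5879, -0.0761, 0.1133]
tool_rot: [-1.806, 0.672, 1.81]
contact_force: [1.3, -0.5, -3.7]
opening: 0.0117
```

```bash
python3 st.py
```

```text
t 14.3667 tcp [ 0.5879 -0.0761  0.1133] F tool [ 3.65 -0.52 -1.33] M [-0.007  0.08   0.034] open 0.0117 q6 2.028
yaw -0.7115
```

Request:
{"name": "arm_command", "arguments": {"plan": [[[0,0,0,6.5,0,0,0.01],[0,0,0,6.5,0,0,0.01],[0,0,0,6.5,0,0,0.01],[0,0,0,6.5,0,0,0.01],[0,0,0,1,0,0,0.01]]]}}

```text
t: 14.78
tool_pos: [0.5887, -0.0754, 0.1133]
tool_rot: [-1.474, 1.01, 1.475]
contact_force: [-0.1, -0.0, -3.3]
opening: 0.0116
```

```bash
python3 st.py
```

```text
t 14.7833 tcp [ 0.5887 -0.0754  0.1133] F tool [3.26 0.1  0.01] M [-0.087  0.021 -0.037] open 0.0116 q6 2.519
yaw -1.2027
```

Request:
{"name": "arm_command", "arguments": {"plan": [[[0,0,0,0,0,0,0.04],[0,0,0,0,0,0,0.04],[0,0,0,0,0,0,0.04],[-0.02,0,0,-4,0,0,0.04],[-0.025,0,0,-7,0,0,0.04],[-0.01,0,0,-7,0,0,0.04],[0,0,0,-7,0,0,0.04],[0,0,0,-7,0,0,0.04],[0,0,0,-7,0,0,0.04],[0,0,0,-7,0,0,0.04],[0,0,0,-7,0,0,0.04],[0,0,0,-7,0,0,0.04],[0,0,0,-7,0,0,0.04],[0,0,0,-3,0,0,0.04],[0,0,0.025,0,0,0,0.04],[0,0,0.03,0,0,0,0.04],[0.01,0,0.03,0,0,0,0.04],[0.02,0,0.01,0,0,0,0.04],[0,0,0,0,0,0,0.04]]]}}

```text
t: 16.37
tool_pos: [0.4982, -0.0854, 0.154]
tool_rot: [2.203, 0.074, -2.157]
contact_force: [-0.2, 0.5, -0.2]
opening: 0.0402
```

```bash
python3 st.py; python3 -c "
from h import *
go([.491,-.0865,.034],.071)"
```

```text
t 16.3667 tcp [ 0.4982 -0.0854  0.154 ] F tool [ 0.23 -0.49  0.12] M [-0.012 -0.008 -0.027] open 0.0402 q6 1.178
yaw 0.0749
shift mm [119.8  -0.4   9.7] turn [ 0.22 -1.18 -0.44] t 16.3667
```

Request:
{"name": "arm_command", "arguments": {"plan": [[[0.02,0,0.0075,0.2,-1.2,-0.4,0.04],[0.022,0,0.0012,0,-0.2,0,0.04],[0.022,0,0.0012,0,-0.2,0,0.04],[0.022,0,0.0012,0,-0.2,0,0.04],[0.02,0,0.001,0,-0.2,0,0.04],[0.01,0,0.001,0,-0.2,0,0.04],[0.003,0,0,0,0,0,0.04],[0,0,0,0,0,0,0.04]]]}}

```text
t: 17.03
tool_pos: [0.4954, -0.0897, 0.0421]
tool_rot: [2.176, 0.077, -2.18]
contact_force: [-0.4, 0.1, -0.2]
opening: 0.0401
```

```bash
python3 st.py; python3 -c "
from h import *
go([.491,-.0865,.034],.071)"
```

```text
t 17.0333 tcp [ 0.4954 -0.0897  0.0421] F tool [ 0.2  -0.17  0.35] M [-0.01  -0.021 -0.032] open 0.0401 q6 1.174
yaw 0.0778
shift mm [ 8.1 -3.6  4.1] turn [ 0.39  0.11 -0.42] t 17.0333
```

Request:
{"name": "arm_command", "arguments": {"plan": [[[0.004,-0.0034,0.004,0.3,0,-0.4,0.04],[0.004,0,0,0,0,0,0.04],[0,0,0,0,0,0,0.03],[0,0,0,0,0,0,0.03]]]}}

```text
t: 17.37
tool_pos: [0.4945, -0.0873, 0.038]
tool_rot: [2.189, 0.077, -2.178]
contact_force: [0.1, -0.8, -0.6]
opening: 0.03
```

```bash
python3 st.py; python3 -c "
from h import *
go([.491,-.0865,.034],.071)"
```

```text
t 17.3667 tcp [ 0.4945 -0.0873  0.038 ] F tool [ 0.57  0.78 -0.08] M [ 0.021 -0.017  0.027] open 0.03 q6 1.175
yaw 0.0729
shift mm [ 4.  -1.   3.5] turn [ 0.11 -0.29 -0.13] t 17.3667
```

Request:
{"name": "arm_command", "arguments": {"plan": [[[0,0,0,0,0,0,0.01],[0,0,0,0,0,0,0.01],[0,0,0,0,0,0,0.01],[0,0,0,0,0,0,0.01]]]}}

```text
t: 17.7
tool_pos: [0.495, -0.0866, 0.0393]
tool_rot: [2.191, 0.079, -2.176]
contact_force: [0.1, 0.3, -0.6]
opening: 0.0113
```

```bash
python3 st.py
```

```text
t 17.7 tcp [ 0.495  -0.0866  0.0393] F tool [ 0.56 -0.3  -0.16] M [ 0.021 -0.054 -0.02 ] open 0.0113 q6 1.175
yaw 0.0732
```

Request:
{"name": "arm_command", "arguments": {"plan": [[[0,0,0.0015,0,0,0,0.01],[0,0,0.0015,0,0,0,0.01],[0,0,0.0015,0,0,0,0.01]]]}}

```text
t: 17.95
tool_pos: [0.4904, -0.087, 0.0392]
tool_rot: [2.191, 0.079, -2.176]
contact_force: [0.9, 0.9, -0.5]
opening: 0.0113
```

```bash
python3 st.py
```

```text
t 17.95 tcp [ 0.4904 -0.087   0.0392] F tool [ 0.51 -0.84 -0.97] M [-0.024 -0.001 -0.093] open 0.0113 q6 1.171
yaw 0.0734
```

Request:
{"name": "arm_command", "arguments": {"plan": [[[0,0,0.0015,0,0,0,0.01],[0,0,0.0015,0,0,0,0.01]]]}}

```text
t: 18.12
tool_pos: [0.487, -0.0873, 0.0391]
tool_rot: [2.191, 0.079, -2.176]
contact_force: [-0.1, -0.2, -0.6]
opening: 0.0114
```

```bash
python3 st.py
```

```text
t 18.1167 tcp [ 0.487  -0.0873  0.0391] F tool [0.59 0.17 0.14] M [-0.035  0.028 -0.099] open 0.0114 q6 1.168
yaw 0.0732
```

Request:
{"name": "arm_command", "arguments": {"plan": [[[0,0,-0.003,0,0,0,0.01],[0,0,-0.003,0,0,0,0.01],[0,0,-0.002,0,0,0,0.01],[0,0,-0.001,0,0,0,0.01]]]}}

```text
t: 18.45
tool_pos: [0.4951, -0.0866, 0.0391]
tool_rot: [2.188, 0.079, -2.18]
contact_force: [-5.6, -0.6, 3.7]
opening: 0.0115
```

```bash
python3 st.py
```

```text
t 18.45 tcp [ 0.4951 -0.0866  0.0391] F tool [-3.68  0.17  5.58] M [ 0.031 -0.811 -0.066] open 0.0115 q6 1.176
yaw 0.073
```

Request:
{"name": "arm_command", "arguments": {"plan": [[[0,0,0,0,0,0,0.04],[0,0,0,0,0,0,0.04],[0,0,0,0,0,0,0.04],[-0.02,0,0,0,0,0,0.04],[-0.03,0,0,0,0,0,0.04],[-0.03,0,0,0,0,0,0.04],[-0.03,0,-0.01,0,0,0,0.04],[-0.015,0,-0.025,0,0,0,0.04],[0,0,-0.03,0,0,0,0.04],[0,0,-0.02,-3,0,0,0.04],[0,0,0,-7,0,0,0.04],[0,0,0,-7,0,0,0.04],[0,0,0,-7,0,0,0.04],[0,0,0,-7,0,0,0.04],[0,0,0,-7,0,0,0.04],[0,0,0,-7,0,0,0.04],[0,0,0,-7,0,0,0.04],[0,0,0,-7,0,0,0.04],[0,0,0,-7,0,0,0.04],[0,0,0,-7,0,0,0.04]]]}}

```text
t: 20.12
tool_pos: [0.5898, -0.0817, 0.1742]
tool_rot: [1.358, 1.093, -1.336]
contact_force: [0.3, -0.2, -0.1]
opening: 0.0403
```

Request:
{"name": "arm_command", "arguments": {"plan": [[[0,0,0,-7,0,0,0.04],[0,0,0,-7,0,0,0.04],[0,0,0,-7,0,0,0.04],[0,0,0,-7,0,0,0.04],[0,0,0,-6,0,0,0.04],[0,0,0,0,0,0,0.04]]]}}

```text
t: 20.62
tool_pos: [0.5913, -0.0824, 0.175]
tool_rot: [0.899, 1.353, -0.886]
contact_force: [0.5, 0.2, 0.4]
opening: 0.0401
```

```bash
python3 st.py;  python3 -c "
from h import *
go([.589,-.0765,.115],-1.203+np.pi)"
```

```text
t 20.6167 tcp [ 0.5913 -0.0824  0.175 ] F tool [-0.38  0.54  0.06] M [ 0.001  0.029 -0.008] open 0.0401 q6 -0.682
yaw 1.9893
shift mm [59.9 -1.  -7.3] turn [ 2.92  0.92 -1.19] t 20.6167
```

Request:
{"name": "arm_command", "arguments": {"plan": [[[0.015,-0.001,-0.006,2.9,0.9,-1.2,0.04],[0.02,0,0,0,0,0,0.04],[0.015,0,0,0,0,0,0.04],[0.007,0,0,0,0,0,0.04],[0,0,0,0,0,0,0.04]]]}}

```text
t: 21.03
tool_pos: [0.5908, -0.0781, 0.1187]
tool_rot: [0.947, 1.349, -0.944]
contact_force: [-0.2, 0.3, -0.2]
opening: 0.0398
```

```bash
python3 st.py;  python3 -c "
from h import *
go([.589,-.0765,.115],-1.203+np.pi)"
```

```text
t 21.0333 tcp [ 0.5908 -0.0781  0.1187] F tool [ 0.17 -0.06 -0.34] M [-0.044 -0.007  0.014] open 0.0398 q6 -0.608
yaw 1.9229
shift mm [ 3.7 -1.2 -2.1] turn [-0.9   0.24 -0.29] t 21.0333
```

Request:
{"name": "arm_command", "arguments": {"plan": [[[0.003,-0.001,-0.002,-0.9,0.2,-0.3,0.03],[0,0,0,0,0,0,0.01],[0,0,0,0,0,0,0.01],[0,0,0,0,0,0,0.01],[0,0,0,0,0,0,0.01]]]}}

```text
t: 21.45
tool_pos: [0.5894, -0.0767, 0.1167]
tool_rot: [0.934, 1.36, -0.936]
contact_force: [0.1, -0.1, -2.4]
opening: 0.0117
```

```bash
python3 st.py
```

```text
t 21.45 tcp [ 0.5894 -0.0767  0.1167] F tool [2.44 0.08 0.15] M [-0.047 -0.028  0.122] open 0.0117 q6 -0.62
yaw 1.9371
```

Request:
{"name": "arm_command", "arguments": {"plan": [[[0,0,0,6.5,0,0,0.01],[0,0,0,6.5,0,0,0.01],[0,0,0,6.5,0,0,0.01],[0,0,0,6.5,0,0,0.01],[0,0,0,1.5,0,0,0.01]]]}}

```text
t: 21.87
tool_pos: [0.5897, -0.0767, 0.1167]
tool_rot: [1.31, 1.138, -1.308]
contact_force: [-0.8, 0.4, -2.2]
opening: 0.0116
```

```bash
python3 st.py
```

```text
t 21.8667 tcp [ 0.5897 -0.0767  0.1167] F tool [ 2.22 -0.88 -0.31] M [-0.025  0.048  0.09 ] open 0.0116 q6 -0.117
yaw 1.4337
```

Request:
{"name": "arm_command", "arguments": {"plan": [[[0,0,0,0,0,0,0.04],[0,0,0,0,0,0,0.04],[0,0,0,0,0,0,0.04],[-0.02,0,0,4,0,0,0.04],[-0.025,0,0,7,0,0,0.04],[-0.01,0,0,7,0,0,0.04],[0,0,0,7,0,0,0.04],[0,0,0,7,0,0,0.04],[0,0,0,7,0,0,0.04],[0,0,0,7,0,0,0.04],[0,0,0,7,0,0,0.04],[0,0,0,7,0,0,0.04],[0,0,0,7,0,0,0.04],[0,0,0,7,0,0,0.04],[0,0,0,4,0,0,0.04],[0,0,0.025,0,0,0,0.04],[0,0,0.03,0,0,0,0.04],[0.01,0,0.03,0,0,0,0.04],[0.02,0,0.01,0,0,0,0.04],[0,0,0,0,0,0,0.04]]]}}

```text
t: 23.53
tool_pos: [0.5006, -0.082, 0.1566]
tool_rot: [2.228, 0.034, -2.168]
contact_force: [-0.2, 0.3, -1.5]
opening: 0.04
```

```bash
python3 st.py; python3 -c "
from h import *
go([.491,-.0865,.034],.071)"
```

```text
t 23.5333 tcp [ 0.5006 -0.082   0.1566] F tool [ 1.52 -0.31  0.28] M [-0.02  -0.027 -0.031] open 0.04 q6 1.222
yaw 0.0387
shift mm [122.3   3.2  13. ] turn [-1.86 -1.54 -0.5 ] t 23.5333
```

Request:
{"name": "arm_command", "arguments": {"plan": [[[0.02,0.002,0.01,-1.9,-1.5,-0.5,0.04],[0.022,-0.0005,0.0012,0,-0.1,-0.1,0.04],[0.022,-0.0005,0.0012,0,-0.1,-0.1,0.04],[0.022,-0.0005,0.0012,0,-0.1,-0.1,0.04],[0.02,-0.0005,0.0012,0,-0.1,0,0.04],[0.013,0,0.001,0,-0.1,0,0.04],[0.004,0,0,0,0,0,0.04],[0,0,0,0,0,0,0.04]]]}}

```text
t: 24.2
tool_pos: [0.4963, -0.0854, 0.0406]
tool_rot: [2.192, 0.083, -2.172]
contact_force: [0.8, 0.8, -0.4]
opening: 0.04
```

```bash
python3 st.py; python3 -c "
from h import *
go([.491,-.0865,.034],.071)"
```

```text
t 24.2 tcp [ 0.4963 -0.0854  0.0406] F tool [ 0.36 -0.75 -0.86] M [0.033 0.007 0.02 ] open 0.04 q6 1.173
yaw 0.0769
shift mm [6.5 0.7 5.4] turn [ 0.34 -0.54 -0.05] t 24.2
```

Request:
{"name": "arm_command", "arguments": {"plan": [[[0.004,0.0007,0.005,0.3,-0.5,0,0.04],[0.002,0,0,0,0,0,0.03],[0,0,0,0,0,0,0.01],[0,0,0,0,0,0,0.01],[0,0,0,0,0,0,0.01],[0,0,0,0,0,0,0.01]]]}}

```text
t: 24.7
tool_pos: [0.4945, -0.0865, 0.0387]
tool_rot: [2.19, 0.078, -2.178]
contact_force: [1.2, 1.4, -2.0]
opening: 0.0113
```

```bash
python3 st.py
```

```text
t 24.7 tcp [ 0.4945 -0.0865  0.0387] F tool [ 2.05 -1.33 -1.34] M [-0.033 -0.06  -0.045] open 0.0113 q6 1.175
yaw 0.0727
```

Request:
{"name": "arm_command", "arguments": {"plan": [[[0,0,0.0015,0,0,0,0.01],[0,0,0.0015,0,0,0,0.01],[0,0,0.0015,0,0,0,0.01]]]}}

```text
t: 24.95
tool_pos: [0.4903, -0.087, 0.0387]
tool_rot: [2.192, 0.077, -2.176]
contact_force: [0.9, 1.7, -2.6]
opening: 0.0111
```

```bash
python3 st.py
```

```text
t 24.95 tcp [ 0.4903 -0.087   0.0387] F tool [ 2.56 -1.66 -1.  ] M [-0.039  0.053 -0.063] open 0.0111 q6 1.172
yaw 0.0725
```

Request:
{"name": "arm_command", "arguments": {"plan": [[[0,0,0.0015,0,0,0,0.01],[0,0,0.0015,0,0,0,0.01]]]}}

```text
t: 25.12
tool_pos: [0.487, -0.0872, 0.0386]
tool_rot: [2.192, 0.077, -2.175]
contact_force: [1.0, 0.3, -3.1]
opening: 0.0112
```

```bash
python3 st.py
```

```text
t 25.1167 tcp [ 0.487  -0.0872  0.0386] F tool [ 3.15 -0.24 -0.99] M [-0.018  0.03  -0.105] open 0.0112 q6 1.169
yaw 0.0723
```

Request:
{"name": "arm_command", "arguments": {"plan": [[[0,0,0.0015,0,0,0,0.01]]]}}

```text
t: 25.2
tool_pos: [0.4853, -0.0873, 0.0385]
tool_rot: [2.192, 0.077, -2.175]
contact_force: [1.9, 0.7, -2.2]
opening: 0.0111
```

Request:
{"name": "arm_command", "arguments": {"plan": [[[0,0,0.0015,0,0,0,0.01]]]}}

```text
t: 25.28
tool_pos: [0.4837, -0.0875, 0.0385]
tool_rot: [2.192, 0.077, -2.175]
contact_force: [2.6, 1.3, -2.9]
opening: 0.0111
```

Request:
{"name": "arm_command", "arguments": {"plan": [[[0,0,-0.003,0,0,0,0.01],[0,0,-0.003,0,0,0,0.01]]]}}

```text
t: 25.45
tool_pos: [0.4879, -0.0871, 0.0382]
tool_rot: [2.188, 0.077, -2.18]
contact_force: [-3.1, -1.1, 1.5]
opening: 0.0113
```

Request:
{"name": "arm_command", "arguments": {"plan": [[[0,0,-0.002,0,0,0,0.01]]]}}

```text
t: 25.53
tool_pos: [0.4897, -0.087, 0.0382]
tool_rot: [2.187, 0.077, -2.181]
contact_force: [-2.9, -0.3, 0.4]
opening: 0.0113
```

Request:
{"name": "arm_command", "arguments": {"plan": [[[0,0,-0.0015,0,0,0,0.01]]]}}

```text
t: 25.62
tool_pos: [0.4912, -0.0869, 0.0383]
tool_rot: [2.186, 0.077, -2.182]
contact_force: [-3.6, 0.8, 0.1]
opening: 0.0114
```

```bash
python3 st.py
```

```text
t 25.6167 tcp [ 0.4912 -0.0869  0.0383] F tool [-0.12 -1.07  3.51] M [ 0.012 -0.351 -0.143] open 0.0114 q6 1.175
yaw 0.072
```

Request:
{"name": "arm_command", "arguments": {"plan": [[[0,0,-0.0015,0,0,0,0.01],[0,0,-0.0015,0,0,0,0.01],[0,0,-0.0015,0,0,0,0.01]]]}}

```text
t: 25.87
tool_pos: [0.4946, -0.0866, 0.0382]
tool_rot: [2.179, 0.078, -2.188]
contact_force: [-14.8, -1.5, 7.0]
opening: 0.0112
```

```bash
python3 st.py
```

```text
t 25.8667 tcp [ 0.4946 -0.0866  0.0382] F tool [-6.94  0.42 14.85] M [-0.048 -1.841  0.017] open 0.0112 q6 1.179
yaw 0.0728
```

Request:
{"name": "arm_command", "arguments": {"plan": [[[0,0,0,0,0,0,0.04],[0,0,0,0,0,0,0.04],[0,0,0,0,0,0,0.04],[-0.02,0,0,0,0,0,0.04],[-0.03,0,0,0,0,0,0.04],[-0.03,0,0,0,0,0,0.04],[-0.03,0,-0.01,0,0,0,0.04],[-0.015,0,-0.025,0,0,0,0.04],[0,0,-0.03,0,0,0,0.04],[0,0,-0.02,-3,0,0,0.04],[0,0,0,-7,0,0,0.04],[0,0,0,-7,0,0,0.04],[0,0,0,-7,0,0,0.04],[0,0,0,-7,0,0,0.04],[0,0,0,-7,0,0,0.04],[0,0,0,-7,0,0,0.04],[0,0,0,-7,0,0,0.04],[0,0,0,-7,0,0,0.04],[0,0,0,-7,0,0,0.04],[0,0,0,-7,0,0,0.04]]]}}

```text
t: 27.53
tool_pos: [0.5981, -0.0818, 0.18]
tool_rot: [1.364, 1.081, -1.325]
contact_force: [-0.1, -0.0, -1.3]
opening: 0.0395
```

```bash
python3 st.py;  python3 -c "
from h import *
go([.589,-.0765,.115],1.434)"
```

```text
t 27.5333 tcp [ 0.5981 -0.0818  0.18  ] F tool [ 1.28 -0.16  0.03] M [ 0.016 -0.004 -0.022] open 0.0395 q6 -0.066
yaw 1.3765
shift mm [ 64.6 -12.3  -3.4] turn [-3.3   0.09 -2.06] t 27.5333
```

Request:
{"name": "arm_command", "arguments": {"plan": [[[0.01,-0.01,-0.003,-3.3,0.1,-2,0.04],[0.014,0,0,0,0,0,0.04],[0,0,0,0,0,0,0.04]]]}}

```text
t: 27.78
tool_pos: [0.5917, -0.0773, 0.1577]
tool_rot: [1.307, 1.139, -1.298]
contact_force: [-0.9, 0.6, 0.0]
opening: 0.0404
```

```bash
python3 -c "
from h import *
go([.589,-.0765,.115],1.434)"
```

```text
shift mm [42.7 -3.1 -0.5] turn [ 0.43  0.01 -0.45] t 27.7833
```

Request:
{"name": "arm_command", "arguments": {"plan": [[[0.015,-0.0025,-0.0005,0.4,0,-0.4,0.04],[0.015,0,0,0,0,0,0.04],[0.01,0,0,0,0,0,0.04],[0.001,0,0,0,0,0,0.04],[0,0,0,0,0,0,0.04]]]}}

```text
t: 28.2
tool_pos: [0.5912, -0.0768, 0.1157]
tool_rot: [1.313, 1.136, -1.307]
contact_force: [-0.6, 0.4, 0.5]
opening: 0.0401
```

```bash
python3 -c "
from h import *
go([.589,-.0765,.115],1.434)"
```

```text
shift mm [ 0.7 -2.3  0. ] turn [-0.12  0.02 -0.3 ] t 28.2
```

Request:
{"name": "arm_command", "arguments": {"plan": [[[0,-0.002,0,-0.1,0,-0.3,0.03],[0,0,0,0,0,0,0.01],[0,0,0,0,0,0,0.01],[0,0,0,0,0,0,0.01],[0,0,0,0,0,0,0.01]]]}}

```text
t: 28.62
tool_pos: [0.5896, -0.0766, 0.1163]
tool_rot: [1.31, 1.14, -1.309]
contact_force: [1.1, -0.1, -2.8]
opening: 0.0115
```

```bash
python3 st.py
```

```text
t 28.6167 tcp [ 0.5896 -0.0766  0.1163] F tool [2.77 1.06 0.  ] M [ 0.008 -0.003  0.077] open 0.0115 q6 -0.117
yaw 1.4333
```

Request:
{"name": "arm_command", "arguments": {"plan": [[[0,0,0,5.5,0,0,0.01],[0,0,0,5.5,0,0,0.01],[0,0,0,0,0,0,0.01]]]}}

```text
t: 28.87
tool_pos: [0.5898, -0.0767, 0.1163]
tool_rot: [1.454, 1.029, -1.452]
contact_force: [-0.1, -0.2, -2.2]
opening: 0.0116
```

```bash
python3 st.py
```

```text
t 28.8667 tcp [ 0.5898 -0.0767  0.1163] F tool [ 2.19 -0.01  0.23] M [ 0.022 -0.008 -0.004] open 0.0116 q6 0.083
yaw 1.2336
```

Request:
{"name": "arm_command", "arguments": {"plan": [[[0,0,0,0,0,0,0.04],[0,0,0,0,0,0,0.04],[0,0,0,0,0,0,0.04],[-0.02,0,0,3,0,0,0.04],[-0.025,0,0,7,0,0,0.04],[-0.01,0,0,7,0,0,0.04],[0,0,0,7,0,0,0.04],[0,0,0,7,0,0,0.04],[0,0,0,7,0,0,0.04],[0,0,0,7,0,0,0.04],[0,0,0,7,0,0,0.04],[0,0,0,7,0,0,0.04],[0,0,0,7,0,0,0.04],[0,0,0.025,0,0,0,0.04],[0,0,0.03,0,0,0,0.04],[0.01,0,0.03,0,0,0,0.04],[0.02,0,0.012,0,0,0,0.04],[0,0,0,0,0,0,0.04]]]}}

```text
t: 30.37
tool_pos: [0.4953, -0.0839, 0.1525]
tool_rot: [2.205, 0.062, -2.169]
contact_force: [-0.6, 0.4, -1.2]
opening: 0.0399
```

```bash
python3 st.py; python3 -c "
from h import *
go([.491,-.0865,.034],.071)"
```

```text
t 30.3667 tcp [ 0.4953 -0.0839  0.1525] F tool [ 1.16 -0.49  0.62] M [-0.054 -0.03   0.031] open 0.0399 q6 1.192
yaw 0.0629
shift mm [118.4   1.6   6.4] turn [-0.47 -0.93 -0.36] t 30.3667
```

Request:
{"name": "arm_command", "arguments": {"plan": [[[0.02,0.0005,0.005,-0.5,-0.9,-0.4,0.04],[0.022,-0.0003,0.0015,0,-0.2,-0.1,0.04],[0.022,-0.0003,0.0015,0,-0.2,-0.1,0.04],[0.022,-0.0003,0.0015,0,-0.2,-0.1,0.04],[0.02,0,0.0012,0,-0.2,0,0.04],[0.012,0,0.001,0,-0.1,0,0.04],[0.002,0,0,0,0,0,0.04],[0,0,0,0,0,0,0.04]]]}}

```text
t: 31.03
tool_pos: [0.4916, -0.0861, 0.0328]
tool_rot: [2.176, 0.089, -2.19]
contact_force: [0.2, 1.3, -0.4]
opening: 0.0401
```

```bash
python3 st.py; python3 -c "
from h import *
go([.491,-.0865,.036],.071)"
```

```text
t 31.0333 tcp [ 0.4916 -0.0861  0.0328] F tool [ 0.41 -1.31 -0.34] M [-0.003  0.042  0.045] open 0.0401 q6 1.169
yaw 0.0786
shift mm [-3.2  0.3  0.7] turn [0.44 0.36 0.18] t 31.0333
```

Request:
{"name": "arm_command", "arguments": {"plan": [[[-0.001,0,0.0005,0.4,0.3,0.2,0.03],[0,0,0,0,0,0,0.01],[0,0,0,0,0,0,0.01],[0,0,0,0,0,0,0.01],[0,0,0,0,0,0,0.01],[0,0,0,0,0,0,0.01]]]}}

```text
t: 31.53
tool_pos: [0.4933, -0.0865, 0.0369]
tool_rot: [2.187, 0.077, -2.18]
contact_force: [1.6, -0.6, -4.8]
opening: 0.0112
```

```bash
python3 st.py
```

```text
t 31.5333 tcp [ 0.4933 -0.0865  0.0369] F tool [ 4.83  0.71 -1.52] M [-0.004  0.004  0.026] open 0.0112 q6 1.177
yaw 0.0724
```

Request:
{"name": "arm_command", "arguments": {"plan": [[[0,0,0.0015,0,0,0,0.01],[0,0,0.0015,0,0,0,0.01],[0,0,0.0015,0,0,0,0.01],[0,0,0.0015,0,0,0,0.01]]]}}

```text
t: 31.87
tool_pos: [0.4884, -0.0869, 0.0372]
tool_rot: [2.192, 0.076, -2.175]
contact_force: [3.7, 0.7, -4.5]
opening: 0.0115
```

Request:
{"name": "arm_command", "arguments": {"plan": [[[0,0,0.0015,0,0,0,0.01]]]}}

```text
t: 31.95
tool_pos: [0.4869, -0.087, 0.0373]
tool_rot: [2.192, 0.076, -2.175]
contact_force: [2.3, 0.4, -5.8]
opening: 0.0115
```

Request:
{"name": "arm_command", "arguments": {"plan": [[[0,0,0.0015,0,0,0,0.01]]]}}

```text
t: 32.03
tool_pos: [0.4853, -0.0871, 0.0373]
tool_rot: [2.193, 0.076, -2.175]
contact_force: [3.2, 0.5, -5.1]
opening: 0.0116
```

Request:
{"name": "arm_command", "arguments": {"plan": [[[0,0,0.0015,0,0,0,0.01]]]}}

```text
t: 32.12
tool_pos: [0.4836, -0.0872, 0.0372]
tool_rot: [2.193, 0.076, -2.175]
contact_force: [4.3, 1.1, -4.9]
opening: 0.0114
```

Request:
{"name": "arm_command", "arguments": {"plan": [[[0,0,0.0015,0,0,0,0.01]]]}}

```text
t: 32.2
tool_pos: [0.482, -0.0874, 0.0373]
tool_rot: [2.193, 0.076, -2.174]
contact_force: [3.9, 0.2, -5.4]
opening: 0.0115
```

Request:
{"name": "arm_command", "arguments": {"plan": [[[0,0,0.0015,0,0,0,0.01]]]}}

```text
t: 32.28
tool_pos: [0.4803, -0.0875, 0.0373]
tool_rot: [2.193, 0.076, -2.174]
contact_force: [3.2, 0.9, -4.5]
opening: 0.0112
```

Request:
{"name": "arm_command", "arguments": {"plan": [[[0,0,0,0,0,0,0.01]]]}}

```text
t: 32.37
tool_pos: [0.4799, -0.0875, 0.0372]
tool_rot: [2.193, 0.076, -2.175]
contact_force: [3.0, 0.4, -4.7]
opening: 0.0112
```

```bash
python3 st.py
```

```text
t 32.3667 tcp [ 0.4799 -0.0875  0.0372] F tool [ 4.75 -0.21 -2.95] M [-0.016  0.096 -0.047] open 0.0112 q6 1.165
yaw 0.0718
```

Request:
{"name": "arm_command", "arguments": {"plan": [[[0.0007,0,0.001,0,0,0,0.01],[0.0003,0,0.0015,0,0,0,0.01]]]}}

```text
t: 32.53
tool_pos: [0.478, -0.0877, 0.0367]
tool_rot: [2.195, 0.076, -2.173]
contact_force: [3.0, 0.9, -3.5]
opening: 0.0111
```

Request:
{"name": "arm_command", "arguments": {"plan": [[[0,0,0.0015,0,0,0,0.01]]]}}

```text
t: 32.62
tool_pos: [0.4766, -0.0878, 0.0369]
tool_rot: [2.195, 0.076, -2.172]
contact_force: [2.8, 0.7, -3.7]
opening: 0.0112
```

Request:
{"name": "arm_command", "arguments": {"plan": [[[0,0,0.0015,0,0,0,0.01]]]}}

```text
t: 32.7
tool_pos: [0.475, -0.0879, 0.0369]
tool_rot: [2.195, 0.076, -2.173]
contact_force: [3.4, 0.7, -4.1]
opening: 0.0117
```

```bash
python3 st.py
```

```text
t 32.7 tcp [ 0.475  -0.0879  0.0369] F tool [ 4.11 -0.46 -3.39] M [ 0.023  0.129 -0.019] open 0.0117 q6 1.16
yaw 0.0718
```

Request:
{"name": "arm_command", "arguments": {"plan": [[[0.001,0,0,0,-0.3,0,0.01],[0.001,0,-0.0015,0,-0.2,0,0.01]]]}}

```text
t: 32.87
tool_pos: [0.4746, -0.088, 0.0359]
tool_rot: [2.179, 0.076, -2.188]
contact_force: [-14.3, 1.3, 16.0]
opening: 0.0117
```

```bash
python3 st.py
```

```text
t 32.8667 tcp [ 0.4746 -0.088   0.0359] F tool [-15.91  -2.32  14.27] M [-0.012 -1.848 -0.368] open 0.0117 q6 1.165
yaw 0.0721
```

Request:
{"name": "arm_command", "arguments": {"plan": [[[0,0,-0.002,0,0,0,0.01],[0,0,-0.002,0,0,0,0.01]]]}}

```text
t: 33.03
tool_pos: [0.4757, -0.0879, 0.0361]
tool_rot: [2.168, 0.077, -2.198]
contact_force: [-4.9, -0.4, 1.2]
opening: 0.0113
```

Request:
{"name": "arm_command", "arguments": {"plan": [[[0,0,-0.002,0,0,0,0.01]]]}}

```text
t: 33.12
tool_pos: [0.4762, -0.0879, 0.036]
tool_rot: [2.163, 0.077, -2.203]
contact_force: [-5.7, -0.5, 2.3]
opening: 0.0113
```

Request:
{"name": "arm_command", "arguments": {"plan": [[[0,0,-0.002,0,0,0,0.01]]]}}

```text
t: 33.2
tool_pos: [0.4765, -0.0879, 0.0359]
tool_rot: [2.157, 0.078, -2.209]
contact_force: [-8.1, 0.1, 5.4]
opening: 0.0115
```

Request:
{"name": "arm_command", "arguments": {"plan": [[[0,0,-0.002,0,0,0,0.01]]]}}

```text
t: 33.28
tool_pos: [0.4767, -0.0878, 0.0359]
tool_rot: [2.15, 0.078, -2.215]
contact_force: [-7.4, 0.2, 3.4]
opening: 0.0108
```

```bash
python3 st.py
```

```text
t 33.2833 tcp [ 0.4767 -0.0878  0.0359] F tool [-3.2  -0.7   7.47] M [ 0.021 -0.824 -0.082] open 0.0108 q6 1.174
yaw 0.0735
```

```bash
python3 -c "
from h import *
go([.478,-.0878,.037],.072)"; python3 look.py f | head -1
```

```text
shift mm [-1.1  0.1 -1.3] turn [ 0.08  1.7  -0.05] t 33.2833
tcp [ 0.4767 -0.0878  0.0359] f [-7.4073  0.1607  3.4179] 33.2833
```

View pics/f.png

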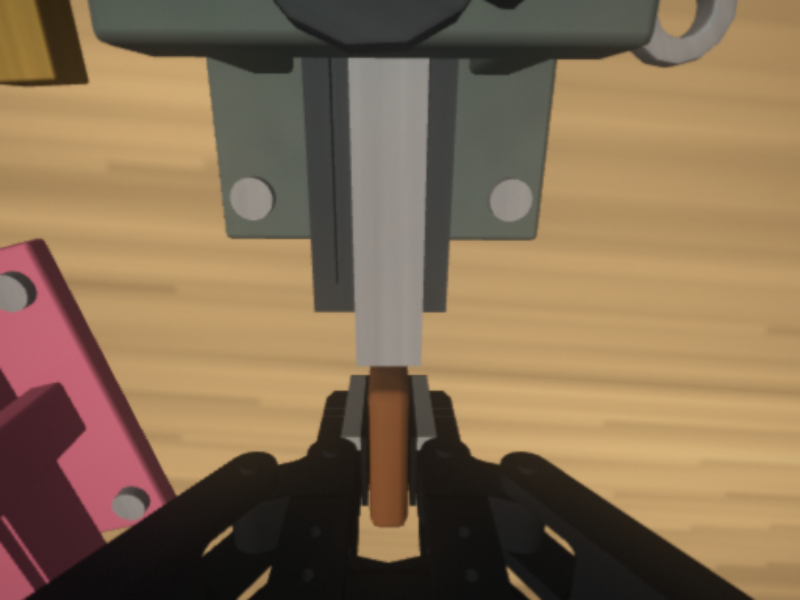

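The blade at (388,210) lies straight in the channel, with the shoulder at (388,365) about 18 mm out. The pushing only tilted the tool. I'll straighten it, lift the load off, and push again.

Request:
{"name": "arm_command", "arguments": {"plan": [[[-0.001,0,0,0,1.5,0,0.01],[0,0,-0.001,0,0.3,0,0.01]]]}}

```text
t: 33.85
tool_pos: [0.4769, -0.0877, 0.0364]
tool_rot: [2.185, 0.08, -2.182]
contact_force: [-4.1, -1.0, -2.4]
opening: 0.0108
```

```bash
python3 st.py;python3 -c "
from h import *
go([.478,-.0878,.037],.072)"
```

```text
t 33.85 tcp [ 0.4769 -0.0877  0.0364] F tool [2.44 0.72 4.13] M [ 0.069 -0.619  0.024] open 0.0108 q6 1.162
yaw 0.0737
shift mm [-0.6  0.1 -1.1] turn [ 0.1  -0.06 -0.04] t 33.85
```

Request:
{"name": "arm_command", "arguments": {"plan": [[[0,0,-0.0025,0,0.1,0,0.01],[0,0,-0.0025,0,0.1,0,0.01]]]}}

```text
t: 34.02
tool_pos: [0.4787, -0.0877, 0.036]
tool_rot: [2.18, 0.08, -2.187]
contact_force: [-7.6, -1.0, 5.4]
opening: 0.0109
```

```bash
python3 st.py;python3 -c "
from h import *
go([.478,-.0878,.037],.072)"
```

```text
t 34.0167 tcp [ 0.4787 -0.0877  0.036 ] F tool [-5.35  0.43  7.69] M [ 0.001 -0.963 -0.086] open 0.0109 q6 1.165
yaw 0.0739
shift mm [-1.   0.1  0.7] turn [ 0.11  0.21 -0.03] t 34.0167
```

Request:
{"name": "arm_command", "arguments": {"plan": [[[-0.0008,0,-0.002,0,0.3,0,0.01],[-0.0004,0,-0.0025,0,0.3,0,0.01],[-0.0004,0,-0.0025,0,0.3,0,0.01]]]}}

```text
t: 34.27
tool_pos: [0.4825, -0.0871, 0.036]
tool_rot: [2.188, 0.082, -2.18]
contact_force: [-2.2, 0.2, -2.8]
opening: 0.0112
```

```bash
python3 st.py
```

```text
t 34.2667 tcp [ 0.4825 -0.0871  0.036 ] F tool [ 2.76 -0.37  2.24] M [ 0.045 -0.693  0.047] open 0.0112 q6 1.164
yaw 0.0741
```

Request:
{"name": "arm_command", "arguments": {"plan": [[[-0.0002,0,-0.002,0,0.2,0,0.01],[-0.0002,0,-0.002,0,0.2,0,0.01]]]}}

```text
t: 34.43
tool_pos: [0.4851, -0.0868, 0.036]
tool_rot: [2.191, 0.083, -2.177]
contact_force: [-5.7, -0.5, 1.3]
opening: 0.0114
```

```bash
python3 st.py;python3 -c "
from h import *
go([.478,-.0878,.037],.072)"
```

```text
t 34.4333 tcp [ 0.4851 -0.0868  0.036 ] F tool [-1.36  0.06  5.72] M [ 0.068 -1.107  0.022] open 0.0114 q6 1.165
yaw 0.0744
shift mm [-1.1  0.5  7.2] turn [ 0.14 -0.39  0.05] t 34.4333
```

Request:
{"name": "arm_command", "arguments": {"plan": [[[-0.0003,0,-0.002,0,0,0,0.01],[-0.0003,0,-0.002,0,0,0,0.01]]]}}

```text
t: 34.6
tool_pos: [0.4886, -0.0863, 0.036]
tool_rot: [2.189, 0.083, -2.179]
contact_force: [-3.9, 0.3, -3.2]
opening: 0.0115
```

Request:
{"name": "arm_command", "arguments": {"plan": [[[-0.0003,0,-0.002,0,0.1,0,0.01]]]}}

```text
t: 34.68
tool_pos: [0.4905, -0.0861, 0.036]
tool_rot: [2.191, 0.083, -2.178]
contact_force: [-1.8, -0.6, -2.6]
opening: 0.0111
```

Request:
{"name": "arm_command", "arguments": {"plan": [[[-0.0003,0,-0.0015,0,0.1,0,0.01]]]}}

```text
t: 34.77
tool_pos: [0.4921, -0.0859, 0.036]
tool_rot: [2.193, 0.084, -2.176]
contact_force: [-3.3, -0.4, -3.3]
opening: 0.0116
```

```bash
python3 st.py;python3 -c "
from h import *
go([.4933,-.0865,.037],.072)"
```

```text
t 34.7667 tcp [ 0.4921 -0.0859  0.036 ] F tool [3.29 0.17 3.31] M [ 0.008 -0.76   0.121] open 0.0116 q6 1.17
yaw 0.0746
shift mm [-1.   0.7 -1.1] turn [ 0.15 -0.44  0.1 ] t 34.7667
```

Request:
{"name": "arm_command", "arguments": {"plan": [[[0,0,-0.0015,0,0,0,0.01],[0,0,-0.001,0,0,0,0.01]]]}}

```text
t: 34.93
tool_pos: [0.4935, -0.0857, 0.036]
tool_rot: [2.187, 0.084, -2.181]
contact_force: [-11.0, -1.7, 5.2]
opening: 0.0117
```

```bash
python3 st.py;python3 -c "
from h import *
go([.4933,-.0865,.037],.072)"
```

```text
t 34.9333 tcp [ 0.4935 -0.0857  0.036 ] F tool [-5.26  0.9  11.13] M [ 0.064 -1.843  0.1  ] open 0.0117 q6 1.172
yaw 0.0752
shift mm [-1.   0.8  0.3] turn [ 0.18 -0.18  0.12] t 34.9333
```

Home. On to the screw (bar at yaw 1.234).

Request:
{"name": "arm_command", "arguments": {"plan": [[[0,0,0,0,0,0,0.04],[0,0,0,0,0,0,0.04],[0,0,0,0,0,0,0.04],[-0.02,0,0,0,0,0,0.04],[-0.03,0,0,0,0,0,0.04],[-0.03,0,0,0,0,0,0.04],[-0.03,0,-0.01,0,0,0,0.04],[-0.015,0,-0.023,0,0,0,0.04],[0,0,-0.028,0,0,0,0.04],[0,0,-0.018,-2,0,0,0.04],[0,0,0,-7,0,0,0.04],[0,0,0,-7,0,0,0.04],[0,0,0,-7,0,0,0.04],[0,0,0,-7,0,0,0.04],[0,0,0,-7,0,0,0.04],[0,0,0,-7,0,0,0.04],[0,0,0,-7,0,0,0.04],[0,0,0,-7,0,0,0.04],[0,0,0,-7,0,0,0.04],[0,0,0,0,0,0,0.04]]]}}

```text
t: 36.6
tool_pos: [0.5995, -0.081, 0.1917]
tool_rot: [1.489, 0.984, -1.387]
contact_force: [-0.2, 0.3, 0.0]
opening: 0.0399
```

```bash
python3 st.py;  python3 -c "
from h import *
go([.589,-.0765,.155],1.234)"
```

```text
t 36.6 tcp [ 0.5995 -0.081   0.1917] F tool [-0.02 -0.34 -0.22] M [ 0.006 -0.063 -0.001] open 0.0399 q6 0.065
yaw 1.2389
shift mm [ 35.8 -13.9  -0.1] turn [ 0.24 -1.17 -4.08] t 36.6
```

Request:
{"name": "arm_command", "arguments": {"plan": [[[0.012,-0.011,0,0.2,-1.2,-4,0.04],[0.012,0,0,0,0,0,0.04],[0.01,0,0,0,0,0,0.04],[0,0,0,0,0,0,0.04]]]}}

```text
t: 36.93
tool_pos: [0.5936, -0.0778, 0.1587]
tool_rot: [1.464, 1.016, -1.45]
contact_force: [-0.7, 0.3, -0.4]
opening: 0.04
```

```bash
python3 -c "
from h import *
go([.589,-.0765,.115],1.234)"
```

```text
shift mm [43.7 -5.3  0.4] turn [-0.49 -0.09 -0.67] t 36.9333
```

Request:
{"name": "arm_command", "arguments": {"plan": [[[0.015,-0.0048,0,-0.5,-0.1,-0.7,0.04],[0.015,0,0,0,0,0,0.04],[0.011,0,0,0,0,0,0.04],[0.001,-0.0015,0,0,0,-0.2,0.04],[0,0,0,0,0,0,0.03],[0,0,0,0,0,0,0.01],[0,0,0,0,0,0,0.01],[0,0,0,0,0,0,0.01],[0,0,0,0,0,0,0.01]]]}}

```text
t: 37.68
tool_pos: [0.5897, -0.0766, 0.1121]
tool_rot: [1.458, 1.026, -1.45]
contact_force: [0.7, -0.5, -2.1]
opening: 0.0112
```

```bash
python3 st.py
```

```text
t 37.6833 tcp [ 0.5897 -0.0766  0.1121] F tool [2.12 0.77 0.26] M [-0.024  0.069 -0.1  ] open 0.0112 q6 0.084
yaw 1.2317
```

Request:
{"name": "arm_command", "arguments": {"plan": [[[0,0,0,5,0,0,0.01],[0,0,0,4.7,0,0,0.01],[0,0,0,0,0,0,0.01]]]}}

```text
t: 37.93
tool_pos: [0.5899, -0.0766, 0.1121]
tool_rot: [1.582, 0.916, -1.572]
contact_force: [1.2, 0.3, -2.1]
opening: 0.0114
```

```bash
python3 st.py
```

```text
t 37.9333 tcp [ 0.5899 -0.0766  0.1121] F tool [ 2.13  0.88 -0.87] M [ 0.083  0.023 -0.059] open 0.0114 q6 0.26
yaw 1.0555
```

Request:
{"name": "arm_command", "arguments": {"plan": [[[0,0,0,0,0,0,0.04],[0,0,0,0,0,0,0.04],[0,0,0,0,0,0,0.04],[-0.02,0,0,2,0,0,0.04],[-0.025,0,0,7,0,0,0.04],[-0.01,0,0,7,0,0,0.04],[0,0,0,7,0,0,0.04],[0,0,0,7,0,0,0.04],[0,0,0,7,0,0,0.04],[0,0,0,7,0,0,0.04],[0,0,0,7,0,0,0.04],[0,0,0,5,0,0,0.04],[0,0,0.025,0,0,0,0.04],[0,0,0.03,0,0,0,0.04],[0.01,0,0.03,0,0,0,0.04],[0.02,0,0.012,0,0,0,0.04],[0,0,0,0,0,0,0.04]]]}}

```text
t: 39.35
tool_pos: [0.4957, -0.0835, 0.1495]
tool_rot: [2.213, 0.059, -2.162]
contact_force: [0.1, 0.1, -1.2]
opening: 0.04
```

```bash
python3 -c "
from h import *
go([.488,-.0865,.036],.071)"
```

```text
shift mm [113.3   1.8  10.5] turn [-0.62 -1.33 -0.41] t 39.35
```

Request:
{"name": "arm_command", "arguments": {"plan": [[[0.02,0.0005,0.008,-0.6,-1.3,-0.4,0.04],[0.022,-0.0003,0.0015,0,-0.2,-0.1,0.04],[0.022,-0.0003,0.0015,0,-0.2,-0.1,0.04],[0.02,-0.0003,0.0015,0,-0.2,-0.1,0.04],[0.018,0,0.0012,0,-0.2,0,0.04],[0.012,0,0.001,0,-0.1,0,0.04],[0.002,0,0,0,0,0,0.04],[0,0,0,0,0,0,0.04]]]}}

```text
t: 40.02
tool_pos: [0.4914, -0.0864, 0.0401]
tool_rot: [2.183, 0.082, -2.181]
contact_force: [0.2, 0.4, -0.7]
opening: 0.0399
```

```bash
python3 st.py; python3 -c "
from h import *
go([.490,-.0865,.036],.071)"
```

```text
t 40.0167 tcp [ 0.4914 -0.0864  0.0401] F tool [ 0.69 -0.35 -0.21] M [ 0.012 -0.039  0.013] open 0.0399 q6 1.172
yaw 0.0761
shift mm [ 4.1 -0.   1.4] turn [ 0.29 -0.05 -0.04] t 40.0167
```

Request:
{"name": "arm_command", "arguments": {"plan": [[[0.004,0,0.001,0.3,0,0,0.04],[0,0,0,0,0,0,0.03],[0,0,0,0,0,0,0.01],[0,0,0,0,0,0,0.01],[0,0,0,0,0,0,0.01],[0,0,0,0,0,0,0.01]]]}}

```text
t: 40.52
tool_pos: [0.4934, -0.0864, 0.0399]
tool_rot: [2.191, 0.078, -2.177]
contact_force: [1.0, 1.2, -3.2]
opening: 0.0111
```

```bash
python3 st.py
```

```text
t 40.5167 tcp [ 0.4934 -0.0864  0.0399] F tool [ 3.25 -1.08 -1.03] M [-0.154  0.077 -0.115] open 0.0111 q6 1.175
yaw 0.0726
```

Request:
{"name": "arm_command", "arguments": {"plan": [[[0,0,0.0015,0,0,0,0.01],[0,0,0.0015,0,0,0,0.01],[0,0,0.0015,0,0,0,0.01]]]}}

```text
t: 40.77
tool_pos: [0.4905, -0.0867, 0.0402]
tool_rot: [2.197, 0.077, -2.171]
contact_force: [4.2, 0.7, -4.8]
opening: 0.0112
```

Request:
{"name": "arm_command", "arguments": {"plan": [[[0,0,0.0015,0,0,0,0.01]]]}}

```text
t: 40.85
tool_pos: [0.4891, -0.0868, 0.0401]
tool_rot: [2.198, 0.077, -2.17]
contact_force: [5.3, 0.3, -4.5]
opening: 0.0111
```

Request:
{"name": "arm_command", "arguments": {"plan": [[[0.0002,0,0.0015,0,0,0,0.01]]]}}

```text
t: 40.93
tool_pos: [0.4876, -0.087, 0.0399]
tool_rot: [2.198, 0.076, -2.169]
contact_force: [4.3, 0.0, -4.4]
opening: 0.0114
```

Request:
{"name": "arm_command", "arguments": {"plan": [[[0.0002,0,0.0015,0,0,0,0.01]]]}}

```text
t: 41.02
tool_pos: [0.4862, -0.0872, 0.0398]
tool_rot: [2.199, 0.076, -2.169]
contact_force: [4.0, 1.8, -4.8]
opening: 0.0113
```

Request:
{"name": "arm_command", "arguments": {"plan": [[[0.0002,0,0.0015,0,0,0,0.01]]]}}

```text
t: 41.1
tool_pos: [0.4849, -0.0873, 0.0397]
tool_rot: [2.2, 0.076, -2.168]
contact_force: [5.2, 1.2, -3.9]
opening: 0.0114
```

Request:
{"name": "arm_command", "arguments": {"plan": [[[0.0002,0,0.0015,0,0,0,0.01]]]}}

```text
t: 41.18
tool_pos: [0.4834, -0.0874, 0.0397]
tool_rot: [2.201, 0.076, -2.167]
contact_force: [4.2, 1.2, -4.2]
opening: 0.0113
```

```bash
python3 st.py; python3 -c "
from h import *
go([.490,-.0865,.036],.072)"
```

```text
t 41.1833 tcp [ 0.4834 -0.0874  0.0397] F tool [ 4.22 -0.95 -4.22] M [-0.074  0.469 -0.122] open 0.0113 q6 1.165
yaw 0.0711
shift mm [ 3.8 -0.5 -6.6] turn [-0.05 -0.88 -0.14] t 41.1833
```

Request:
{"name": "arm_command", "arguments": {"plan": [[[0.0006,0,0.0015,0,0,0,0.01]]]}}

```text
t: 41.27
tool_pos: [0.4826, -0.0875, 0.0396]
tool_rot: [2.203, 0.075, -2.165]
contact_force: [5.8, 1.5, -1.3]
opening: 0.0113
```

Request:
{"name": "arm_command", "arguments": {"plan": [[[0.0006,0,0.0015,0,0,0,0.01]]]}}

```text
t: 41.35
tool_pos: [0.4818, -0.0876, 0.0396]
tool_rot: [2.206, 0.075, -2.163]
contact_force: [5.3, 2.7, -3.2]
opening: 0.0112
```

Request:
{"name": "arm_command", "arguments": {"plan": [[[0.0008,0,0.0015,0,0,0,0.01]]]}}

```text
t: 41.43
tool_pos: [0.4813, -0.0876, 0.0396]
tool_rot: [2.209, 0.075, -2.16]
contact_force: [6.3, 3.1, -2.1]
opening: 0.0115
```

Request:
{"name": "arm_command", "arguments": {"plan": [[[0.0008,0,0.0015,0,0,0,0.01]]]}}

```text
t: 41.52
tool_pos: [0.4808, -0.0876, 0.0396]
tool_rot: [2.212, 0.076, -2.158]
contact_force: [6.0, 2.3, -1.9]
opening: 0.0115
```

```bash
python3 st.py; python3 -c "
from h import *
go([.490,-.0865,.036],.072)"
```

```text
t 41.5167 tcp [ 0.4808 -0.0876  0.0396] F tool [ 2.08 -1.91 -6.08] M [-0.105  0.727 -0.397] open 0.0115 q6 1.159
yaw 0.0705
shift mm [ 3.8 -0.4 -9.2] turn [-0.09 -1.42 -0.12] t 41.5167
```

Request:
{"name": "arm_command", "arguments": {"plan": [[[0,0,0,0,0,0,0.04],[0,0,0,0,0,0,0.04],[0,0,0,0,0,0,0.04],[-0.02,0,0,0,-1,0,0.04],[-0.02,0,0,0,-0.4,0,0.04],[0,0,0.03,0,0,0,0.02],[0,0,0.027,0,0,0,0],[0,0,0,0,0,0,0],[0,0,0,0,0,0,0],[0,0,0,0,0,0,0]]]}}

```text
t: 42.35
tool_pos: [0.4187, -0.0939, 0.0835]
tool_rot: [2.172, 0.07, -2.193]
contact_force: [0.3, 0.0, 1.1]
opening: -0.0004
```

```bash
python3 st.py; python3 look.py g | head -1; python3 -c "
from h import *
go([.428,-.0910,.036],.072)"
```

```text
t 42.35 tcp [ 0.4187 -0.0939  0.0835] F tool [-1.09  0.02 -0.26] M [0.019 0.018 0.007] open -0.0004 q6 1.116
yaw 0.0701
tcp [ 0.4187 -0.0939  0.0835] f [0.2704 0.0072 1.0885] 42.35
shift mm [47.1 -2.2 -9.8] turn [-0.07  0.59 -0.3 ] t 42.75
```

View pics/g.png

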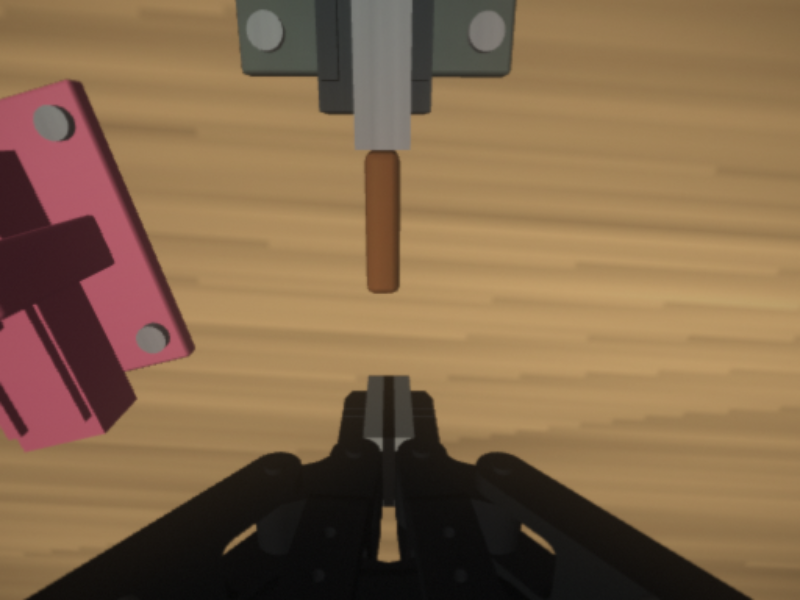

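The handle's rear is at (382,291), and the closed fingers at (388,400) sit behind it. I'll descend and push along the axis to measure the drag without a gripping moment.

Request:
{"name": "arm_command", "arguments": {"plan": [[[0.016,-0.002,0.001,0,0.5,-0.3,0],[0.016,0,0.001,0,0,0,0],[0.012,0,0.001,0,0,0,0],[0.003,0,0,0,0,0,0],[0,0,0,0,0,0,0]]]}}

```text
t: 43.17
tool_pos: [0.4175, -0.0923, 0.0358]
tool_rot: [2.186, 0.077, -2.183]
contact_force: [0.5, 0.7, 0.0]
opening: 0.0003
```

```bash
python3 st.py; python3 -c "
from h import *
go([.430,-.0908,.037],.072)"
```

```text
t 43.1667 tcp [ 0.4175 -0.0923  0.0358] F tool [-0.04 -0.67 -0.58] M [ 0.041  0.021 -0.077] open 0.0003 q6 1.108
yaw 0.0717
shift mm [ -1.2  -0.6 -12.6] turn [-0.02 -0.07 -0.06] t 43.1667
```

Request:
{"name": "arm_command", "arguments": {"plan": [[[0,-0.0005,-0.004,0,0,0,0],[0,0,-0.004,0,0,0,0],[0,0,-0.004,0,0,0,0]]]}}

```text
t: 43.42
tool_pos: [0.4307, -0.091, 0.0368]
tool_rot: [2.187, 0.076, -2.182]
contact_force: [-0.4, 0.1, -0.9]
opening: 0.0001
```

Request:
{"name": "arm_command", "arguments": {"plan": [[[0,0,-0.002,0,0,0,0],[0,0,-0.002,0,0,0,0]]]}}

```text
t: 43.58
tool_pos: [0.4366, -0.091, 0.0383]
tool_rot: [2.188, 0.076, -2.179]
contact_force: [-5.7, -0.3, -0.3]
opening: 0.0
```

Request:
{"name": "arm_command", "arguments": {"plan": [[[0,0,-0.0015,0,0,0,0]]]}}

```text
t: 43.67
tool_pos: [0.4369, -0.0909, 0.0382]
tool_rot: [2.182, 0.077, -2.184]
contact_force: [-10.7, -0.6, 5.4]
opening: -0.0002
```

Request:
{"name": "arm_command", "arguments": {"plan": [[[0,0,-0.0015,0,0,0,0]]]}}

```text
t: 43.75
tool_pos: [0.4369, -0.0909, 0.0382]
tool_rot: [2.176, 0.078, -2.19]
contact_force: [-9.8, -0.7, 7.2]
opening: -0.0002
```

Request:
{"name": "arm_command", "arguments": {"plan": [[[0,0,-0.0015,0,0,0,0]]]}}

```text
t: 43.83
tool_pos: [0.4368, -0.0909, 0.0382]
tool_rot: [2.169, 0.078, -2.196]
contact_force: [-8.5, -1.0, 6.3]
opening: 0.0001
```

Request:
{"name": "arm_command", "arguments": {"plan": [[[0,0,-0.0015,0,0,0,0]]]}}

```text
t: 43.92
tool_pos: [0.4367, -0.0909, 0.0383]
tool_rot: [2.163, 0.079, -2.201]
contact_force: [-8.0, -1.3, 6.4]
opening: 0.0003
```

```bash
python3 st.py
```

```text
t 43.9167 tcp [ 0.4367 -0.0909  0.0383] F tool [-6.26  0.69  8.21] M [ 0.046 -1.245  0.046] open 0.0003 q6 1.134
yaw 0.0748
```

Request:
{"name": "arm_command", "arguments": {"plan": [[[-0.0015,0,0.001,0,1.2,0,0]]]}}

```text
t: 44.0
tool_pos: [0.4361, -0.0911, 0.04]
tool_rot: [2.186, 0.08, -2.179]
contact_force: [0.4, 0.2, 0.5]
opening: -0.0001
```

Request:
{"name": "arm_command", "arguments": {"plan": [[[-0.0006,0,-0.0025,0,0.4,0,0]]]}}

```text
t: 44.08
tool_pos: [0.4377, -0.0908, 0.0404]
tool_rot: [2.192, 0.081, -2.172]
contact_force: [-5.5, -0.8, -1.4]
opening: 0.0
```

Request:
{"name": "arm_command", "arguments": {"plan": [[[-0.0006,0,-0.0025,0,0.3,0,0]]]}}

```text
t: 44.17
tool_pos: [0.4386, -0.0903, 0.0403]
tool_rot: [2.194, 0.082, -2.171]
contact_force: [-6.4, -0.3, -0.9]
opening: 0.0003
```

Request:
{"name": "arm_command", "arguments": {"plan": [[[-0.0005,0,-0.0025,0,0.3,0,0]]]}}

```text
t: 44.25
tool_pos: [0.4391, -0.09, 0.0401]
tool_rot: [2.194, 0.083, -2.171]
contact_force: [-9.1, -1.2, 5.9]
opening: 0.0001
```

```bash
python3 st.py; python3 -c "
from h import *
go([.430,-.0908,.037],.072)"
```

```text
t 44.25 tcp [ 0.4391 -0.09    0.0401] F tool [-6.01  0.46  9.09] M [ 0.003 -1.557  0.126] open 0.0001 q6 1.122
yaw 0.0759
shift mm [3.  0.1 9.2] turn [ 0.22 -0.61 -0.01] t 44.25
```

Request:
{"name": "arm_command", "arguments": {"plan": [[[-0.0015,0,-0.002,0,0.2,0,0]]]}}

```text
t: 44.33
tool_pos: [0.4392, -0.0896, 0.0407]
tool_rot: [2.193, 0.084, -2.173]
contact_force: [-5.4, -1.7, -2.1]
opening: -0.0003
```

Request:
{"name": "arm_command", "arguments": {"plan": [[[-0.0008,0,-0.0025,0,0.2,0,0]]]}}

```text
t: 44.42
tool_pos: [0.4397, -0.0891, 0.0404]
tool_rot: [2.192, 0.086, -2.175]
contact_force: [-5.7, -0.5, -0.3]
opening: 0.0
```

Request:
{"name": "arm_command", "arguments": {"plan": [[[-0.0008,0,-0.0025,0,0.2,0,0]]]}}

```text
t: 44.5
tool_pos: [0.4401, -0.0887, 0.0403]
tool_rot: [2.19, 0.087, -2.177]
contact_force: [-8.2, -1.2, 2.6]
opening: 0.0002
```

Request:
{"name": "arm_command", "arguments": {"plan": [[[-0.0008,0,-0.0025,0,0.2,0,0]]]}}

```text
t: 44.58
tool_pos: [0.4405, -0.0883, 0.0403]
tool_rot: [2.188, 0.088, -2.179]
contact_force: [-7.8, -2.5, 4.6]
opening: 0.0003
```

Request:
{"name": "arm_command", "arguments": {"plan": [[[-0.0008,0,-0.0025,0,0.2,0,0]]]}}

```text
t: 44.67
tool_pos: [0.441, -0.088, 0.0403]
tool_rot: [2.186, 0.089, -2.182]
contact_force: [-6.8, -1.6, 2.3]
opening: 0.0002
```

```bash
python3 st.py; python3 -c "
from h import *
go([.450,-.0895,.037],.072)"
```

```text
t 44.6667 tcp [ 0.441  -0.088   0.0403] F tool [-2.34  1.04  6.93] M [ 0.031 -1.298  0.113] open 0.0002 q6 1.126
yaw 0.0771
shift mm [ 3.3  2.2 -8.9] turn [ 0.29 -0.12  0.23] t 44.6667
```

Request:
{"name": "arm_command", "arguments": {"plan": [[[-0.001,0.001,-0.004,0.3,0.3,0.2,0],[-0.0008,0.0006,-0.004,0,0.3,0,0],[-0.0008,0.0006,-0.004,0,0.3,0,0]]]}}

```text
t: 44.92
tool_pos: [0.4469, -0.0885, 0.0403]
tool_rot: [2.187, 0.083, -2.185]
contact_force: [-8.5, -1.1, 4.0]
opening: 0.0
```

```bash
python3 st.py; python3 -c "
from h import *
go([.448,-.0896,.037],.072)"
```

```text
t 44.9167 tcp [ 0.4469 -0.0885  0.0403] F tool [-3.98  0.46  8.52] M [-0.007 -1.344  0.01 ] open 0.0 q6 1.135
yaw 0.0725
shift mm [ 3.3  1.2 -1. ] turn [ 0.03 -0.07  0.2 ] t 44.9167
```

Request:
{"name": "arm_command", "arguments": {"plan": [[[-0.0012,0.0008,-0.003,0,0.3,0,0]]]}}

```text
t: 45.0
tool_pos: [0.4481, -0.0887, 0.0405]
tool_rot: [2.188, 0.085, -2.185]
contact_force: [-6.5, -0.8, -2.2]
opening: -0.0001
```

Request:
{"name": "arm_command", "arguments": {"plan": [[[-0.001,0.0004,-0.003,0,0.2,0,0]]]}}

```text
t: 45.08
tool_pos: [0.449, -0.0886, 0.0404]
tool_rot: [2.186, 0.086, -2.188]
contact_force: [-8.2, -1.3, 2.0]
opening: -0.0003
```

```bash
python3 st.py
```

```text
t 45.0833 tcp [ 0.449  -0.0886  0.0404] F tool [-2.04  0.67  8.31] M [ 0.006 -1.291 -0.015] open -0.0003 q6 1.135
yaw 0.0731
```

Request:
{"name": "arm_command", "arguments": {"plan": [[[-0.001,0.0003,-0.003,0,0.2,0,0]]]}}

```text
t: 45.17
tool_pos: [0.4491, -0.0885, 0.0404]
tool_rot: [2.181, 0.088, -2.193]
contact_force: [-14.5, -2.1, 8.1]
opening: 0.0
```

Request:
{"name": "arm_command", "arguments": {"plan": [[[-0.001,0.0003,-0.003,0,0.2,0,0]]]}}

```text
t: 45.25
tool_pos: [0.449, -0.0886, 0.0405]
tool_rot: [2.175, 0.089, -2.199]
contact_force: [-12.5, -0.3, 6.5]
opening: 0.0
```

Request:
{"name": "arm_command", "arguments": {"plan": [[[-0.001,0.0003,-0.003,0,0.2,0,0]]]}}

```text
t: 45.33
tool_pos: [0.4489, -0.0886, 0.0405]
tool_rot: [2.169, 0.091, -2.204]
contact_force: [-12.0, -1.4, 5.3]
opening: -0.0002
```

```bash
python3 st.py
```

```text
t 45.3333 tcp [ 0.4489 -0.0886  0.0405] F tool [-5.08  0.41 12.15] M [-0.018 -1.849  0.108] open -0.0002 q6 1.137
yaw 0.075
```

Home: it stopped dead and the force rose. Backing off and checking.

Request:
{"name": "arm_command", "arguments": {"plan": [[[0,0,0.01,0,0.5,0,0],[0,0,0.015,0,0.5,0,0],[-0.02,0,0.01,0,0,0,0],[-0.03,0,0,0,0,0,0],[-0.03,0,0,0,0,0,0],[-0.03,0,0,0,0,0,0],[0,0,0,0,0,0,0]]]}}

```text
t: 45.92
tool_pos: [0.413, -0.0916, 0.1537]
tool_rot: [2.195, 0.092, -2.183]
contact_force: [1.0, 0.2, 0.9]
opening: 0.0002
```

```bash
python3 st.py; python3 look.py i; 
```

```text
t 45.9167 tcp [ 0.413  -0.0916  0.1537] F tool [-0.94 -0.16 -1.05] M [0.057 0.019 0.028] open 0.0002 q6 1.092
yaw 0.0739
tcp [ 0.413  -0.0916  0.1537] f [1.0328 0.229  0.9492] 45.9167
guide_head 0.72 [ 0.4367  0.0776 -0.0003] [121.8159 215.9085]
bed_end 0.81 [0.3635 0.0498 0.0415] [144.3533 355.8051]
bed_end 0.6 [ 0.5133 -0.0846  0.0411] [393.5107  97.5952]
gauge 0.93 [ 0.4823 -0.0877  0.036 ] [394.7215 163.2061]
```

View pics/i.png

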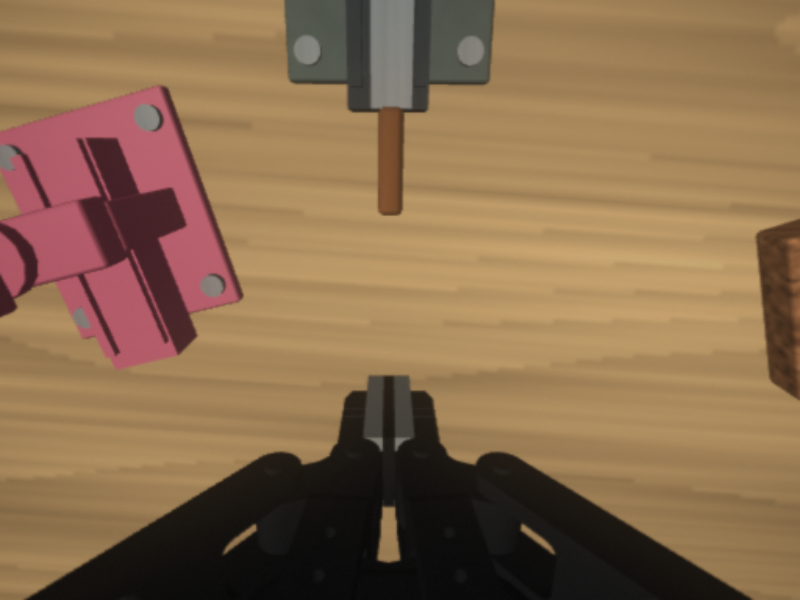

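The handle's shoulder at (391,107) meets the bed end at (388,109), and the tool is clear. Handing in.

```bash
python3 -c "
from h import *
print(finish_job())"
```

```text
the job is handed in; nothing more can be done
None
```

I handed the job in at about 46 s, with the gauge home in the grey head under what I estimate is 5 N of drag. That drag is less certain than I'd like, because my pull and push checks disagreed.

- **Work done:** I slid the gauge home, then turned the screw clockwise in steps from about 0.19 to 2.16 rad, never backing it off. I tested the drag after each step from the second turn position (about 0.8 rad) on.
- **Gauge home:** the final push stopped dead at the bed. The last picture shows the handle's shoulder on the bed end, with the gripper clear of everything.
- **Drag:**

| Check at the final screw setting | Force | Possible bias |
|---|---|---|
| Steady gripped pull | 4.0–5.3 N, mean 4.5 N | gripper was also lifting the handle by about 4 N |
| Later pull with less lift | 5.3–6.3 N | tool was tilting and barely sliding |
| Push on the handle's rear, little vertical load | 5.4–6.5 N | motion was slow and uneven |
| Push while pressing down on the handle | 7–9 N | pressing adds drag |

- **Not clamped:** the pad force works out to about 5 N, well below the 20 N limit.
- **Bystanders:** I never reached for the block or ring. They were not in the final picture, so I have no last look at them.

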